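# Set up the sample reading station and load its rack

### The job

Get the sample reception bench ready. Swing the bare reader arm out by its free end until it is against its stop, then set the bar-code reader squarely down on the arm's ball so that it faces the white wire rack, and press its red latch lever fully down. Open the blue transport case right back until the lid rests on its stop, and stand every pot from it upright in the rack, one to a bay, without disturbing the other things on the bench.

Things in the scene. Friction and masses are not known exactly. Their poses are not given: they have to be found in the camera images.
- swing (a joint): aluminium swing arm turning level about the vertical pin on its column (fixed base 100 x 100 mm). 225 mm from pin to end, 32 wide, 14 thick, last 27 mm black, underside 55 mm above the bench. 0 = folded back, 1.36 rad = against its stop (ready); grows CLOCKWISE seen from above. Stiff hinge (0.5 N m): stays where left
- swing_pin (a point): point on the arm's pin axis at half the thickness of the arm; fixed
- swing_end (a point): middle of the arm's free end, 225 mm from swing_pin, at half thickness (62 mm above the bench)
- ball_seat (a point): on the arm, 150 mm from the pin: centre of the top of the round steel shoulder (56 mm across, 75 mm above the bench) under the ball. The 38 mm steel ball stands on a short neck, ball centre 26 mm and ball top 45 mm above this point. Seated, the reader's underside rests flat on this shoulder
- reader: bar-code reader, 0.64 kg: grey coupler block 56 x 56 x 60 mm high, origin at centre of its underside, where a round socket 42 wide, 48 deep takes the ball. z up; +x = where the white reader body (55 x 50 x 44 mm, 21 to 65 mm up, to 84 mm from origin) and dark window point; lever at -x. Mass centre within 10 mm of socket axis; hold the block's flat y sides. Stands upright on the bench at the start
- latch (a joint): latch lever on the back of the reader's coupler. 0 = pressed fully down (level, tongue locked under the ball), 0.8 rad = fully raised; starts raised. Pivot 34 mm behind the reader's origin (-x), 41 mm above its underside. Stays where left; about 1.5 N at the pad moves it. Only goes fully down when the reader is right down on the ball
- latch_pad (a point): centre of the top face of the lever's red thumb pad (30 x 34 mm): from the pivot 68 mm outwards along the lever and 8 mm above its middle line
- lid (a joint): lid of the blue transport case: 0 = shut, 1.75 rad = leaning back on its stop. Loose hinge along the case's far long edge; beyond about 1.2 rad it falls back on its stop, short of that it falls shut. 0.35 kg. Case fixed: 170 deep x 256 wide x 45 mm high below, lid 50 mm deep, walls and floor 6 mm, front faces the robot
- lid_handle (a point): centre of the black round handle bar on the lid (12 mm thick, 110 mm long, parallel to the hinge, its middle 36 mm above the lid's top face and 20 mm back from its front edge; about 132 mm above the bench when shut)
- lid_hinge (a point): middle of the lid's hinge line, on the far upper edge of the case, 45 mm above the bench; fixed
- can0: sample pot, purple screw cap, 0.09 kg: body 48 mm across, cap 52 mm across and 20 mm high, 72 mm tall in all; origin at the centre of its underside, z up. Stands in the transport case at the start (underside 6 mm above the bench). None from the start means it is not there
- can1: sample pot, purple screw cap, 0.09 kg: body 48 mm across, cap 52 mm across and 20 mm high, 72 mm tall in all; origin at the centre of its underside, z up. Stands in the transport case at the start (underside 6 mm above the bench). None from the start means it is not there
- can2: sample pot, purple screw cap, 0.09 kg: body 48 mm across, cap 52 mm across and 20 mm high, 72 mm tall in all; origin at the centre of its underside, z up. Stands in the transport case at the start (underside 6 mm above the bench). None from the start means it is not there
- can3: sample pot, purple screw cap, 0.09 kg: body 48 mm across, cap 52 mm across and 20 mm high, 72 mm tall in all; origin at the centre of its underside, z up. Stands in the transport case at the start (underside 6 mm above the bench). None from the start means it is not there
- rack: white wire rack, fixed, 285 (x) x 73 (y) mm: four bays in a row along x, 70 mm apart, each 65 x 63 mm inside; top rails 37 mm above the bench; origin under its centre
- bay0 (a point): centre of the floor of rack bay 0, 4 mm above the bench; a pot stands here
- bay1 (a point): centre of the floor of rack bay 1, 4 mm above the bench; a pot stands here
- bay2 (a point): centre of the floor of rack bay 2, 4 mm above the bench; a pot stands here
- bay3 (a point): centre of the floor of rack bay 3, 4 mm above the bench; a pot stands here
- pen: white and blue pen, 135 mm, on the bench; leave alone
- gel: gel bottle, 60 mm across, 160 mm tall; leave alone
- labels: roll of labels, 64 mm across, 40 mm tall; leave alone
Things that resemble listed ones, but are neither listed nor needed, are in the scene too. What is shaped like the reader but yellow is not meant.

How it is judged:
On the way, in this order (a step that is already met when the one before it is completed fails the run):
1. the bare arm is swung out against its stop (value of joint swing above 1.32 rad and distance between reader and ball_seat above 0.06 m), for 0.2 s.
2. the reader is right down on the ball, the arm at its stop, the latch lever still up (value of joint swing above 1.3 rad and value of joint latch above 0.35 rad and distance between reader and ball_seat below 0.006 m and angle between reader's own z axis and vertical below 0.08 rad), for 0.2 s.
3. the latch lever is pressed fully down with the reader seated (value of joint swing above 1.3 rad and value of joint latch below 0.08 rad and distance between reader and ball_seat below 0.006 m and angle between reader's own z axis and vertical below 0.08 rad), for 0.2 s.
At the end, for the whole second after the job is handed in: arm within 0.06 rad of its stop; reader upright on the ball within 6 mm of its seat, latch below 0.08 rad, rack centre ahead of it within 90 mm of its line; lid above 1.65 rad; every pot upright, at rest, within 14 mm of a bay centre (all of step 3 and x of rack in the frame of reader above 0.08 m and y of rack in the frame of reader between -0.09 and 0.09 m and value of joint lid above 1.65 rad and velocity of joint lid between -0.05 and 0.05 rad/s and linear speed of each of reader, can0, can1, can2, can3 below 0.02 m/s and (distance between can0 and bay0 below 0.014 m or distance between can0 and bay1 below 0.014 m or distance between can0 and bay2 below 0.014 m or distance between can0 and bay3 below 0.014 m) and angle between each of can0, can1, can2, can3's own z axis and vertical below 0.1 rad and (distance between can1 and bay0 below 0.014 m or distance between can1 and bay1 below 0.014 m or distance between can1 and bay2 below 0.014 m or distance between can1 and bay3 below 0.014 m) and (distance between can2 and bay0 below 0.014 m or distance between can2 and bay1 below 0.014 m or distance between can2 and bay2 below 0.014 m or distance between can2 and bay3 below 0.014 m) and (distance between can3 and bay0 below 0.014 m or distance between can3 and bay1 below 0.014 m or distance between can3 and bay2 below 0.014 m or distance between can3 and bay3 below 0.014 m)); the robot touches nothing.
It fails at once if the pen is moved more than 40 mm (distance of pen from where it was at the start of the episode above 0.04 m).
It fails at once if the gel bottle is moved more than 40 mm (distance of gel from where it was at the start of the episode above 0.04 m).
It fails at once if the label roll is moved more than 40 mm (distance of labels from where it was at the start of the episode above 0.04 m).
Of can0, can1, can2, can3 only 2 to 4 are there at a start; the rules pass over those that are not, and their reading is None.
At some moment in a run one of reader, can0, can1, can2, can3 may be knocked a few centimetres aside while the robot is not near it.
Once in a run the grip may slacken for a moment while it holds something.
It also fails if it takes over 210 s, if anything falls off the work surface, if the arm or the gripper's body presses on something with over 40 N, if the wrist force passes 120 N, or if a joint passes its speed limit or range.

### The arm

A 6-joint arm with a two-finger parallel gripper is mounted at the origin on the work surface. World frame = base frame: x ahead of the robot, y to its left, z up, the work surface at z = 0. Lengths are in m, angles in rad, forces in N, time in s.
With the tool pointing down it reaches from about 0.3 to 1 m from the base axis. Payload 5.1 kg.
Tool frame: the origin (TCP) lies at the very end of the fingers, on their centre line; the grasp point (between the pads) lies 19 mm behind it; z points along the fingers, y is the direction in which the jaws open and shut (so a half turn about z gives the same grasp; the last joint's range is limited). The gripper opens to 95 mm and grips with 3 to 60 N. Pads are 20 mm wide; open, the fingers measure 119 mm over their backs; the gripper's body (75 mm by 180 mm) begins 59 mm behind the grasp point.
Start: joints at [1.059, 0.124, 1.65, -0, 1.367, -0.083], TCP at [0.27, 0.591, 0.215] pointing down, gripper open.
Joint ranges: [-2.61, 2.61], [-1.02, 2.33], [0.03, 2.71], [-1.35, 4.49], [0.32, 2.68], [-2.91, 2.91]. Speed limits (rad/s): [2.57, 2.57, 3.14, 3.14, 3.14, 3.14].

### API

Orientations are given as a unit quaternion [w, x, y, z].
In Python, from rig import bot gives the robot as it stands.
- The arm moves only by the tool play_rows, never from a script. Its argument "commands" is a list of rows, each a list of 7 numbers: the turn, a rotation vector about the tool's x, y, z in rad, then the shift along the tool's x, y, z in cm, then the opening, from 0 (shut) to 1 (fully open). A call has exactly 5 rows; each row is the pose to reach, as a shift and turn from the pose measured when the call began, along the tool's axes at that moment; what a row does not reach only later rows make up. A row lasts 1/8 s, in which the tool goes at most 62.5 mm and 10.7 degrees, less where a joint would pass 70% of its speed; a pose out of reach is approached as far as the arm can. A call with a gripper value outside its range is refused whole. The fingers move at their own pace and stop on an object; "grip_force" is the grip in N (left out, the last holds). Time passes only in rows, so rows that repeat a pose let the fingers close, or fill a call up. It gives the time, the measured TCP pose, the force and the opening at its end, in the units of the state.
- bot.sense(): the state, without advancing time (a new reading comes with each control period).
- bot.grab_frame(name): name is "scene" or "top"; returns a dict with "color" (400x640x3 uint8, blue, green, red), "intrinsics" (3x3 intrinsics, pixels), "R" (3x3) and "t" (3): a world point X has camera coordinates R X + t. Camera axes: x right, y down, z forward; pixel columns grow to the right and rows downward; lengths in m; the calibration is good to about 2 mm. A picture is of the moment at which its call begins. There is no depth.
- bot.hand_in(): hands the job in, once; it reports no verdict.
The state is a dict: "t": time; "joint_positions": joint angles; "qvel": joint speeds; "joint_torque": joint torques, N m; "tool_pos": TCP position; "eef_rot": TCP orientation; "contact_force": force on the tool from outside, world axes, zero at the start; "wrist_torque": the same for the moment, N m; "opening": finger opening in m.
Only numpy, scipy, OpenCV 4.12 (cv2) and the standard library are available. Lean on these libraries where they do the work, as an engineer would, in place of code of your own. Each camera call takes 0.05 s, during which the arm holds its last target. There are 200 camera calls.

## Working session

There is one attempt and no reset: what is moved stays moved. The work goes in short steps, Python scripts to look and compute and a tool call to move; the robot and the scene stay as the last step left them, time stands still between calls to the robot, and variables do not carry over. Pictures are saved under pics/ and viewed, about 12 in all and at most 16, crops included, and the job is handed in when it is done.

Besides the shell and the picture viewer there is one more tool, called in YAML: its name, and indented under it one key for each argument. play_rows: Moves the arm, as the interface text tells. Its arguments: {"type":"object","properties":{"commands":{"type":"array","items":{"type":"array","items":{"type":"number"}}},"grip_force":{"type":"number"}},"required":["commands"]}

```bash
ls; mkdir -p pics; cat > h.py <<'E'
import numpy as np, cv2
from rig import bot
from scipy.spatial.transform import Rotation as Ro
def snap(name, fn=None):
    f=bot.grab_frame(name); f={k:np.array(v) for k,v in f.items()}
    if fn: cv2.imwrite('pics/'+fn,f['color']); np.savez('pics/'+fn+'.npz',**f)
    return f
def load(fn): return np.load('pics/'+fn+'.npz')
def proj(f,X):
    c=f['R']@np.array(X,float)+f['t']; p=f['intrinsics']@c; return p[:2]/p[2]
def ray(f,u,v):
    d=f['R'].T@np.linalg.solve(f['intrinsics'],[u,v,1.]); o=-f['R'].T@f['t']; return o,d
def atz(f,u,v,z):
    o,d=ray(f,u,v); return o+d*(z-o[2])/d[2]
def tri(*obs):  # obs (f,u,v)
    A=np.zeros((3,3));b=np.zeros(3)
    for f,u,v in obs:
        o,d=ray(f,u,v); d/=np.linalg.norm(d);P=np.eye(3)-np.outer(d,d);A+=P;b+=P@o
    X=np.linalg.solve(A,b); return X,[proj(f,X)-[u,v] for f,u,v in obs]
def pose():
    s=bot.sense(); q=s['eef_rot']; return np.array(s['tool_pos']),Ro.from_quat([q[1],q[2],q[3],q[0]])
def goto(X,yaw=None):
    """shift in tool axes (cm) and turn about tool z so that tool y axis points at yaw, tool vertical"""
    p,R=pose(); sh=R.inv().apply(np.array(X)-p)*100
    out=[0,0,0]
    if yaw is not None:
        z=np.array([0,0,-1.]); best=None
        for k in (0,np.pi):
            y=np.array([np.cos(yaw+k),np.sin(yaw+k),0]); T=Ro.from_matrix(np.c_[np.cross(y,z),y,z])
            rv=(R.inv()*T).as_rotvec()
            if best is None or np.linalg.norm(rv)<np.linalg.norm(best): best=rv
        out=best
    print('turn',np.round(out,3),'shift cm',np.round(sh,2))
E
python3 - <<'E'
from h import *
np.set_printoptions(precision=3,suppress=True)
a=snap('scene','s0.png'); b=snap('top','t0.png')
for f in (a,b): print(f['intrinsics'],f['R'],-f['R'].T@f['t'])
print(bot.sense()); print(pose()[1].as_matrix())
E
```

```text
pics
[[379.632   0.    321.586]
 [  0.    379.632 197.692]
 [  0.      0.      1.   ]] [[-0.183  0.983 -0.009]
 [ 0.797  0.143 -0.586]
 [-0.575 -0.115 -0.81 ]] [1.085 0.085 0.933]
[[411.17    0.    314.532]
 [  0.    411.17  200.277]
 [  0.      0.      1.   ]] [[-0.012 -1.     0.001]
 [-0.997  0.011 -0.082]
 [ 0.082 -0.002 -0.997]] [ 0.429 -0.018  1.132]
{'t': 0.1, 'joint_positions': array([ 1.059,  0.124,  1.651, -0.   ,  1.368, -0.083]), 'qvel': array([-0.001, -0.002, -0.002, -0.002,  0.002,  0.001]), 'joint_torque': array([ -0.   , -41.888, -36.11 ,   0.078,   0.046,  -0.   ]), 'tool_pos': array([0.27 , 0.591, 0.214]), 'eef_rot': array([-0.   ,  0.213,  0.977, -0.001]), 'contact_force': array([ 0.346,  0.302, -0.873]), 'wrist_torque': array([ 0.034,  0.013, -0.033]), 'opening': 0.09497074985452361}
[[-0.909  0.416 -0.001]
 [ 0.416  0.909 -0.002]
 [ 0.    -0.002 -1.   ]]
```

```bash
sleep 1
```

```text
(no output)
```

View pics/s0.png

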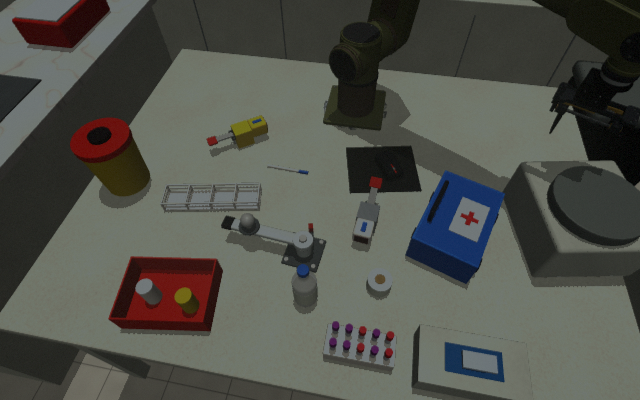

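View pics/t0.png

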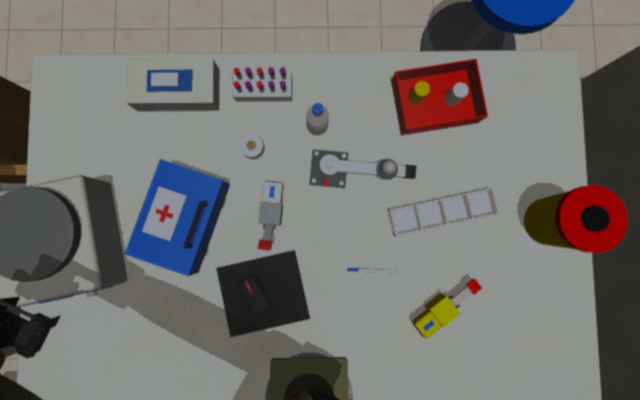

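The reader (grey) is at about (270,205) in the top view with its lever towards the robot. The arm pin is at (331,163), the ball at (388,167) and the rack at (442,212). The case is at (178,218) with its handle on the right-hand edge, so the front faces −y. I'll enlarge both views to measure.

```bash
cat >> h.py <<'E'
def crop(f,x0,y0,x1,y1,s,g=0.6):
    c=f['color'][y0:y1,x0:x1]; c=cv2.resize(c,None,fx=s,fy=s,interpolation=cv2.INTER_CUBIC)
    c=(255*(c/255.)**g).astype(np.uint8)
    for x in range((x0+9)//10*10,x1,10): cv2.line(c,(int((x-x0+.5)*s),0),(int((x-x0+.5)*s),10 if x%50==0 else 5),(0,255,0) ,1)
    for x in range((x0+49)//50*50,x1,50): cv2.putText(c,str(x),(int((x-x0)*s)+2,20),0,.4,(0,255,0),1)
    for y in range((y0+9)//10*10,y1,10): cv2.line(c,(0,int((y-y0+.5)*s)),(10 if y%50==0 else 5,int((y-y0+.5)*s)),(0,255,0),1)
    for y in range((y0+49)//50*50,y1,50): cv2.putText(c,str(y),(12,int((y-y0)*s)+5),0,.4,(0,255,0),1)
    return c
def stack(fn,*cs):
    w=max(c.shape[1] for c in cs)
    cv2.imwrite('pics/'+fn,np.vstack([cv2.copyMakeBorder(c,0,4,0,w-c.shape[1],cv2.BORDER_CONSTANT) for c in cs]))
E
python3 - <<'E'
from h import *
stack('c0.png',crop(load('t0.png'),120,150,510,285,2),crop(load('s0.png'),155,170,510,290,2.2))
E
```

```text
(no output)
```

View pics/c0.png

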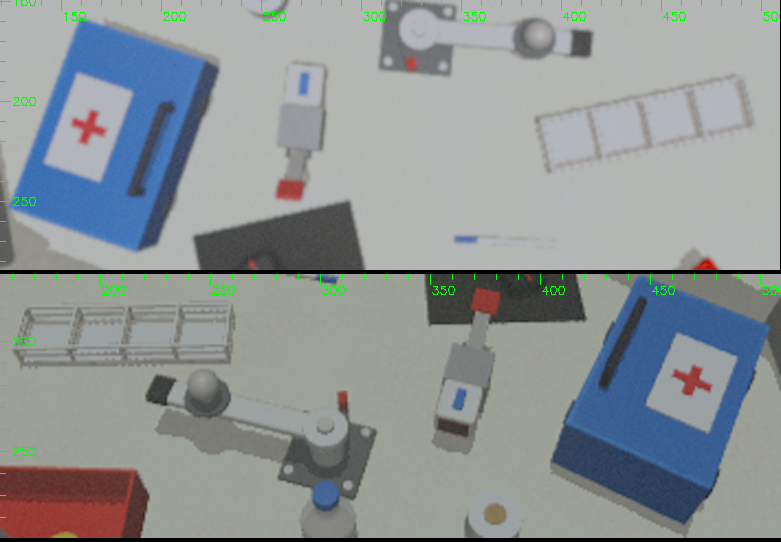

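```bash
python3 - <<'E'
from h import *
np.set_printoptions(precision=4,suppress=True)
t=load('t0.png');s=load('s0.png')
T=lambda x,y:(t,120+x/2-.5,150+y/2-.5)
S=lambda x,y:(s,155+x/2.2-.5,170+(y-274)/2.2-.5)
for n,a,b in [('ball',T(537,37),S(203,382)),('end',T(590,43),S(150,389)),('pin',T(417,28),S(325,425)),('handle',T(152,148.5),S(623,343)),('h1',T(168,104),S(604,386)),('h2',T(136,193),S(642,300)),('pad',T(290,189),S(485,301)),('block',T(301,127),S(470,365)),('blue',T(304,83),S(459,399))]:
    X,e=tri(a,b);print(n,X,np.concatenate(e))
for p in [(536,118),(742,75),(753,124),(549,171),(645,122)]: print('rack',atz(*T(*p),.037))
for p in [(82,20),(218,66),(137+5,250),(11,205)]: print('lid',atz(*T(*p),.095))
for p in [(281,105),(325,108),(318,151),(277,147)]: print('blk',atz(*T(*p),.06))
E
```

```text
ball [ 0.5944 -0.2098  0.1003] [ 0.907  -0.2424  0.9094  0.0659]
end [ 0.5921 -0.2864  0.0595] [ 0.7053 -0.2014  0.7067  0.0613]
pin [ 0.6118 -0.059   0.0754] [ 0.9659 -0.2001  0.9886  0.0293]
handle [0.4579 0.2743 0.1123] [ 0.3328 -0.0239  0.3125 -0.0229]
h1 [0.5142 0.2573 0.0986] [ 0.8953 -0.0631  0.8726 -0.0495]
h2 [0.4037 0.2899 0.1312] [-0.6304  0.0462 -0.5706  0.0511]
pad [0.4057 0.1056 0.0909] [ 0.5237 -0.072   0.4722 -0.0154]
block [0.4852 0.0967 0.0579] [-0.1137  0.0149 -0.1083  0.0012]
blue [0.5423 0.0904 0.0658] [ 0.41   -0.055   0.404  -0.0027]
rack [ 0.4948 -0.2149  0.037 ]
rack [ 0.5494 -0.4926  0.037 ]
rack [ 0.4835 -0.5042  0.037 ]
rack [ 0.4241 -0.2303  0.037 ]
rack [ 0.4878 -0.3602  0.037 ]
lid [0.6231 0.3713 0.095 ]
lid [0.562  0.1976 0.095 ]
lid [0.3322 0.291  0.095 ]
lid [0.3898 0.4556 0.095 ]
blk [0.5143 0.1222 0.06  ]
blk [0.5097 0.0647 0.06  ]
blk [0.4536 0.0741 0.06  ]
blk [0.4595 0.1275 0.06  ]
```

```bash
python3 - <<'E'
from h import *
goto([.45,.2,.3],np.radians(30)); goto([.62,-.27,.25],np.radians(-5)); goto([.633,-.27,.05],np.radians(-5))
E
```

```text
turn [-0.002  0.     0.618] shift cm [-32.61 -28.06  -8.6 ]
turn [-2.000e-03  1.000e-03  1.229e+00] shift cm [-67.61 -63.73  -3.54]
turn [-2.000e-03  1.000e-03  1.229e+00] shift cm [-68.8  -63.15  16.46]
```

play_rows:
  commands:
    - [0,0,0.6,-32.6,-28,-8.6,0]
    - [0,0,0.6,-32.6,-28,-8.6,0]
    - [0,0,0.6,-32.6,-28,-8.6,0]
    - [0,0,0.6,-32.6,-28,-8.6,0]
    - [0,0,0.6,-32.6,-28,-8.6,0]

```text
t: 0.72
tool_pos: [0.3987, 0.3108, 0.2754]
eef_rot: [0.0, 0.492, 0.871, -0.001]
contact_force: [2.1, -0.1, 0.6]
opening: 0.0505
```

```bash
python3 - <<'E'
from h import *
print(pose()[0],bot.sense()['t']);goto([.62,-.27,.25],np.radians(-5))
E
```

```text
[0.39873116 0.31078293 0.27544236] 0.725
turn [-0.002  0.002  0.63 ] shift cm [-61.16 -11.02   2.64]
```

play_rows:
  commands:
    - [0,0,0.63,-61,-11,1,0]
    - [0,0,0.63,-61,-11,1,0]
    - [0,0,0.63,-61,-11,1,0]
    - [0,0,0.63,-61,-11,1,0]
    - [0,0,0.63,-61,-11,1,0]

```text
t: 1.35
tool_pos: [0.5096, 0.0186, 0.2706]
eef_rot: [0.0, 0.738, 0.675, -0.001]
contact_force: [1.5, 0.5, 0.1]
opening: 0.0023
```

```bash
python3 - <<'E'
from h import *
print(pose()[0],bot.sense()['t']);goto([.633,-.27,.20],np.radians(-5))
E
```

```text
[0.50959598 0.01860593 0.27056562] 1.35
turn [-0.001  0.002 -0.001] shift cm [-27.65  14.84   7.09]
```

play_rows:
  commands:
    - [0,0,0,-27.6,14.8,3,0]
    - [0,0,0,-27.6,14.8,3,0]
    - [0,0,0,-27.6,14.8,3,0]
    - [0,0,0,-27.6,14.8,3,0]
    - [0,0,0,-27.6,14.8,3,0]

```text
t: 1.98
tool_pos: [0.6314, -0.2676, 0.2404]
eef_rot: [-0.0, 0.738, 0.675, -0.001]
contact_force: [0.6, -0.6, 0.9]
opening: 0.0006
```

```bash
python3 - <<'E'
from h import *
print(pose()[0],bot.sense()['t']);goto([.633,-.27,.05],np.radians(-5))
p,R=pose()
pin=np.array([.612,-.059]);
p0=np.array([.633,-.27])
for k in range(0,90,9):
    th=np.radians(-95-k); u=np.array([np.cos(th),np.sin(th)]); n=np.array([-u[1],u[0]])
    P=pin+.212*u+.026*n
    print(k,round(np.radians(k),3),P.round(3),(R.inv().apply(np.r_[P-p0,0])*100).round(1))
E
```

```text
[ 0.63138404 -0.26762021  0.24043661] 1.975
turn [-0.002  0.001 -0.001] shift cm [-0.2   0.21 19.04]
0 0.0 [ 0.619 -0.272] [-0.4 -1.3  0. ]
9 0.157 [ 0.586 -0.271] [-0.5 -4.7  0. ]
18 0.314 [ 0.553 -0.264] [-0.1 -8.   0. ]
27 0.471 [ 0.522 -0.253] [  0.8 -11.2   0. ]
36 0.628 [ 0.493 -0.236] [  2.1 -14.3   0. ]
45 0.785 [ 0.466 -0.215] [  4.  -17.1   0. ]
54 0.942 [ 0.444 -0.19 ] [  6.2 -19.6   0. ]
63 1.1 [ 0.425 -0.163] [  8.9 -21.7   0. ]
72 1.257 [ 0.411 -0.132] [ 11.8 -23.3   0. ]
81 1.414 [ 0.402 -0.1  ] [ 14.9 -24.5   0. ]
```

play_rows:
  commands:
    - [0,0,0,-0.2,0.2,6,0]
    - [0,0,0,-0.2,0.2,12,0]
    - [0,0,0,-0.2,0.2,17,0]
    - [0,0,0,-0.2,0.2,19,0]
    - [0,0,0,-0.2,0.2,19,0]

```text
t: 2.6
tool_pos: [0.6321, -0.2695, 0.049]
eef_rot: [-0.002, 0.738, 0.675, -0.002]
contact_force: [-0.2, 0.1, -0.6]
opening: 0.0004
```

play_rows:
  commands:
    - [0,0,0.0,-0.4,-1.3,0,0]
    - [0,0,0.1,-0.5,-3.5,0,0]
    - [0,0,0.2,-0.3,-6.0,0,0]
    - [0,0,0.3,-0.1,-8.0,0,0]
    - [0,0,0.4,0.4,-9.7,0,0]

```text
t: 3.22
tool_pos: [0.537, -0.259, 0.0533]
eef_rot: [0.003, 0.858, 0.514, -0.0]
contact_force: [1.8, -3.3, -0.8]
opening: 0.0006
```

```bash
cat >> h.py <<'E'
def st():
    s=bot.sense(); print('t',round(s['t'],2),'p',np.round(s['tool_pos'],4),'F',np.round(s['contact_force'],1),'M',np.round(s['wrist_torque'],2),'o',round(s['opening'],4))
E
python3 - <<'E'
from h import *
st()
p,R=pose()
pin=np.array([.612,-.059]);
for k in range(27,90,6):
    th=np.radians(-95-k); u=np.array([np.cos(th),np.sin(th)]); n=np.array([-u[1],u[0]])
    P=pin+.212*u+.026*n
    print(k,round(np.radians(k),3),P.round(3),(R.inv().apply(np.r_[P-p[:2],0])*100).round(1))
E
```

```text
t 3.23 p [ 0.537  -0.259   0.0533] F [ 1.8 -3.3 -0.8] M [-0.6  -0.24  0.01] o 0.0006
27 0.471 [ 0.522 -0.253] [-0.2 -1.7 -0. ]
33 0.576 [ 0.502 -0.242] [-0.2 -3.9 -0. ]
39 0.681 [ 0.483 -0.23 ] [ 0.1 -6.1 -0. ]
45 0.785 [ 0.466 -0.215] [ 0.5 -8.3 -0. ]
51 0.89 [ 0.451 -0.199] [  1.2 -10.4  -0. ]
57 0.995 [ 0.437 -0.181] [  2.1 -12.5  -0.1]
63 1.1 [ 0.425 -0.163] [  3.2 -14.4  -0.1]
69 1.204 [ 0.415 -0.142] [  4.5 -16.2  -0.1]
75 1.309 [ 0.408 -0.121] [  6.  -17.9  -0.1]
81 1.414 [ 0.402 -0.1  ] [  7.7 -19.4  -0.1]
87 1.518 [ 0.399 -0.078] [  9.5 -20.7  -0.1]
```

play_rows:
  commands:
    - [0,0,0.0,-0.2,-1.7,0.5,0]
    - [0,0,0.12,-0.2,-3.9,0.5,0]
    - [0,0,0.22,0.1,-6.1,0.5,0]
    - [0,0,0.32,0.5,-8.3,0.5,0]
    - [0,0,0.42,1.2,-10.4,0.5,0]

```text
t: 3.85
tool_pos: [0.453, -0.2016, 0.0521]
eef_rot: [0.007, 0.947, 0.322, 0.003]
contact_force: [0.9, -3.1, 2.5]
opening: 0.0003
```

```bash
python3 - <<'E'
from h import *
st()
p,R=pose()
pin=np.array([.612,-.059]);
for k in range(51,93,4):
    th=np.radians(-95-k); u=np.array([np.cos(th),np.sin(th)]); n=np.array([-u[1],u[0]])
    P=pin+.212*u+.026*n
    print(k,round(np.radians(k),3),P.round(3),(R.inv().apply(np.r_[P-p[:2],0.05-p[2]])*100).round(1))
snap('scene','s1.png')
t=snap('top','t1.png'); s=load('s1.png')
stack('c1.png',crop(t,250,150,450,290,2),crop(s,200,170,400,280,2.2))
E
```

```text
t 3.85 p [ 0.453  -0.2016  0.0521] F [ 0.9 -3.1  2.5] M [-0.57 -0.06 -0.03] o 0.0003
51 0.89 [ 0.451 -0.199] [-0.  -0.3  0.2]
55 0.96 [ 0.441 -0.188] [-0.1 -1.8  0.2]
59 1.03 [ 0.433 -0.175] [ 0.  -3.3  0.2]
63 1.1 [ 0.425 -0.163] [ 0.2 -4.8  0.1]
67 1.169 [ 0.418 -0.149] [ 0.4 -6.3  0.1]
71 1.239 [ 0.413 -0.136] [ 0.8 -7.7  0.1]
75 1.309 [ 0.408 -0.121] [ 1.3 -9.1  0.1]
79 1.379 [ 0.404 -0.107] [  1.9 -10.5   0.1]
83 1.449 [ 0.401 -0.092] [  2.5 -11.8   0. ]
87 1.518 [ 0.399 -0.078] [  3.3 -13.1   0. ]
91 1.588 [ 0.398 -0.063] [  4.1 -14.3   0. ]
```

View pics/c1.png

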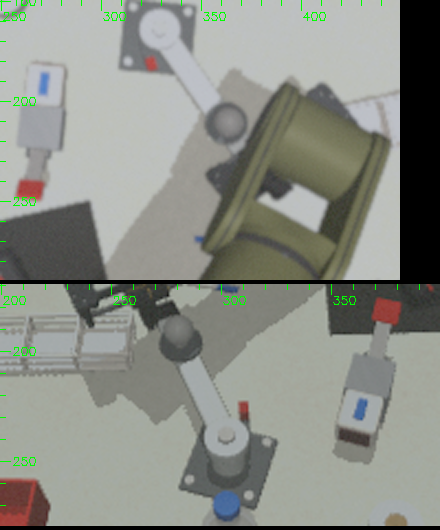

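play_rows:
  commands:
    - [0,0,0.0,-0.1,-1.8,0.9,0]
    - [0,0,0.1,0,-3.3,0.9,0]
    - [0,0,0.2,0.2,-4.8,0.9,0]
    - [0,0,0.3,0.4,-6.3,0.9,0]
    - [0,0,0.4,0.8,-7.7,0.9,0]

```text
t: 4.58
tool_pos: [0.4154, -0.143, 0.0443]
eef_rot: [0.017, 0.991, 0.132, 0.008]
contact_force: [14.9, -60.6, -29.8]
opening: 0.0003
```

```bash
python3 - <<'E'
from h import *
st()
p,R=pose()
pin=np.array([.612,-.059]);
for k in range(67,96,3):
    th=np.radians(-95-k); u=np.array([np.cos(th),np.sin(th)]); n=np.array([-u[1],u[0]])
    P=pin+.212*u+.026*n
    print(k,round(np.radians(k),3),P.round(3),(R.inv().apply(np.r_[P-p[:2],0.047-p[2]])*100).round(1))
E
```

```text
t 4.58 p [ 0.4154 -0.143   0.0443] F [ 14.9 -60.6 -29.8] M [-10.09  -2.2    0.08] o 0.0003
67 1.169 [ 0.418 -0.149] [ 0.1  0.7 -0.2]
70 1.222 [ 0.414 -0.139] [-0.  -0.4 -0.3]
73 1.274 [ 0.41  -0.129] [-0.1 -1.5 -0.3]
76 1.326 [ 0.407 -0.118] [-0.2 -2.6 -0.4]
79 1.379 [ 0.404 -0.107] [-0.2 -3.8 -0.4]
82 1.431 [ 0.402 -0.096] [-0.1 -4.9 -0.4]
85 1.484 [ 0.4   -0.085] [ 0.  -6.  -0.5]
88 1.536 [ 0.399 -0.074] [ 0.2 -7.1 -0.5]
91 1.588 [ 0.398 -0.063] [ 0.5 -8.2 -0.6]
94 1.641 [ 0.399 -0.052] [ 0.8 -9.3 -0.6]
```

play_rows:
  commands:
    - [0,0,0,0,1,0,0]
    - [0,0,0,0,3,0,0]
    - [0,0,0,0,5,-6,0]
    - [0,0,0,0,5,-12,0]
    - [0,0,0,0,5,-18,0.8]

```text
t: 5.2
tool_pos: [0.4249, -0.1864, 0.2284]
eef_rot: [0.017, 0.991, 0.132, 0.008]
contact_force: [1.0, -0.9, -0.4]
opening: 0.0056
```

```bash
python3 - <<'E'
from h import *
st()
s=snap('scene','s2.png')
t=snap('top','t2.png')
stack('c2.png',crop(t,240,150,440,280,3),crop(s,240,170,420,270,2.6))
E
```

```text
t 5.2 p [ 0.4249 -0.1864  0.2284] F [ 1.  -0.9 -0.4] M [-0.07  0.16 -0.  ] o 0.0056
```

View pics/c2.png

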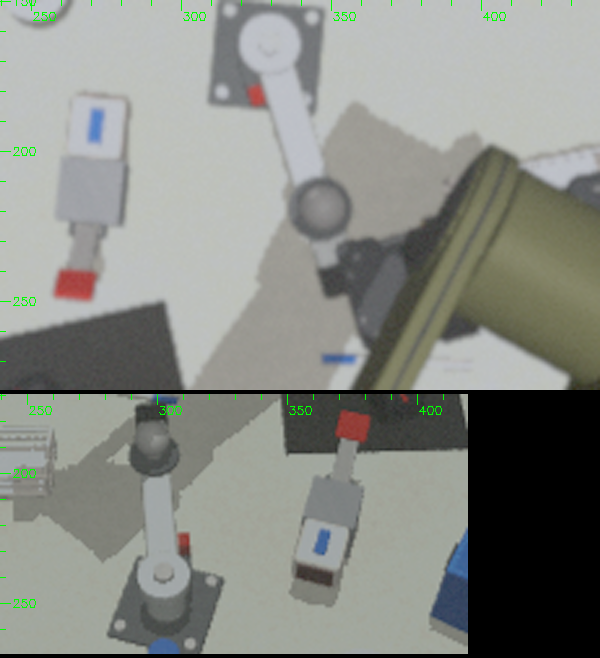

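```bash
python3 - <<'E'
from h import *
np.set_printoptions(precision=4,suppress=True)
t=load('t2.png');s=load('s2.png')
T=lambda x,y:(t,240+x/3-.5,150+y/3-.5)
S=lambda x,y:(s,240+x/2.6-.5,170+(y-394)/2.6-.5)
for n,a,b in [('ball',T(322,207),S(154,437)),('pin',T(268,45),S(163,574)),('block',T(92,190),S(332,502)),('blue',T(96,126),S(321,542)),('pad',T(76,285),S(353,426))]:
    X,e=tri(a,b);print(n,X,np.concatenate(e))
print('ball@.101',atz(*T(322,207),.101))
for p in [(62,157),(128,156),(124,225),(57,220)]: print('blk',atz(*T(*p),.06))
# circle fit of the ball/shoulder rim in the grey image
goto([.485,.097,.25],np.radians(84)); p,R=pose();print(np.degrees(np.arctan2(R.as_matrix()[1,1],R.as_matrix()[0,1])))
E
```

```text
ball [ 0.4671 -0.1012  0.102 ] [ 0.1884 -0.0376  0.1737  0.0083]
pin [ 0.6101 -0.0606  0.0689] [ 0.665  -0.1364  0.6798  0.0217]
block [0.4858 0.0952 0.0575] [ 0.2908 -0.0391  0.2769 -0.0037]
blue [0.5413 0.0903 0.0636] [ 0.5326 -0.072   0.5245 -0.0039]
pad [0.4043 0.1058 0.089 ] [ 0.2159 -0.0293  0.1946 -0.006 ]
ball@.101 [ 0.467  -0.1008  0.101 ]
blk [0.5147 0.1218 0.06  ]
blk [0.5149 0.0643 0.06  ]
blk [0.4549 0.068  0.06  ]
blk [0.4599 0.1262 0.06  ]
turn [ 0.042 -0.031  0.369] shift cm [ 12.93 -25.98  -2.36]
-74.89330324192676
```

play_rows:
  commands:
    - [0.04,-0.03,0.37,12.9,-26,-2.4,1]
    - [0.04,-0.03,0.37,12.9,-26,-2.4,1]
    - [0.04,-0.03,0.37,12.9,-26,-2.4,1]
    - [0.04,-0.03,0.37,12.9,-26,-2.4,1]
    - [0.04,-0.03,0.37,12.9,-26,-2.4,1]

```text
t: 5.92
tool_pos: [0.4852, 0.0988, 0.2503]
eef_rot: [0.001, 0.999, -0.052, 0.0]
contact_force: [1.0, 0.1, 0.8]
opening: 0.063
```

```bash
python3 - <<'E'
from h import *
st(); goto([.4855,.096,.13],np.radians(84));goto([.4855,.096,.022],np.radians(84))
E
```

```text
t 5.92 p [0.4852 0.0988 0.2503] F [1.  0.1 0.8] M [-0.03  0.16  0.  ] o 0.063
turn [ 0.001 -0.001 -0.   ] shift cm [ 0.05  0.26 12.03]
turn [ 0.001 -0.001 -0.   ] shift cm [ 0.04  0.25 22.83]
```

play_rows:
  commands:
    - [0,0,0,0,0.3,4,1]
    - [0,0,0,0,0.3,8,1]
    - [0,0,0,0,0.3,13,1]
    - [0,0,0,0,0.3,18,1]
    - [0,0,0,0,0.3,22.5,1]

```text
t: 6.55
tool_pos: [0.4848, 0.0951, 0.0231]
eef_rot: [0.0, 0.999, -0.052, -0.0]
contact_force: [-0.1, -0.4, -0.4]
opening: 0.0947
```

play_rows:
  commands:
    - [0,0,0,0,0,0,0.5]
    - [0,0,0,0,0,0,0]
    - [0,0,0,0,0,0,0]
    - [0,0,0,0,0,0,0]
    - [0,0,0,0,0,0,0]
  grip_force: 30

```text
t: 7.18
tool_pos: [0.4864, 0.096, 0.025]
eef_rot: [-0.001, 0.999, -0.052, 0.001]
contact_force: [-0.3, 4.3, 6.0]
opening: 0.0558
```

```bash
python3 - <<'E'
from h import *
st(); goto([.485,.096,.16],np.radians(84));goto([.467,-.101,.16],np.radians(5))
E
```

```text
t 7.17 p [0.4864 0.096  0.025 ] F [-0.3  4.3  6. ] M [ 0.7   0.25 -0.04] o 0.0558
turn [-0.002 -0.003  0.   ] shift cm [ -0.1  -0.  -13.5]
turn [-3.000e-03 -1.000e-03  1.379e+00] shift cm [  0.16  19.78 -13.53]
```

play_rows:
  commands:
    - [0,0,0,0,0,-3,0]
    - [0,0,0,0,0,-7,0]
    - [0,0,0,0,0,-11,0]
    - [0,0,0,0,0,-15,0]
    - [0,0,0,0,0,-16,0]

```text
t: 7.8
tool_pos: [0.4867, 0.0957, 0.1867]
eef_rot: [-0.001, 0.999, -0.052, 0.003]
contact_force: [0.7, -0.0, -7.6]
opening: 0.0558
```

play_rows:
  commands:
    - [0,0,0.17,0.2,2,0,0]
    - [0,0,0.34,0.2,5,0,0]
    - [0,0,0.51,0.2,8,0,0]
    - [0,0,0.68,0.2,11,0,0]
    - [0,0,0.85,0.2,14,0,0]

```text
t: 8.43
tool_pos: [0.472, -0.0444, 0.1831]
eef_rot: [-0.001, 0.887, -0.462, 0.0]
contact_force: [1.7, 0.3, -6.0]
opening: 0.0557
```

```bash
python3 - <<'E'
from h import *
st(); goto([.467,-.101,.185],np.radians(5))
E
```

```text
t 8.43 p [ 0.472  -0.0444  0.1831] F [ 1.7  0.3 -6. ] M [ 0.06  0.17 -0.04] o 0.0557
turn [-0.002  0.001  0.524] shift cm [ 4.35  3.66 -0.2 ]
```

play_rows:
  commands:
    - [0,0,0.17,1.4,1.2,0,0]
    - [0,0,0.34,2.8,2.4,-0.2,0]
    - [0,0,0.52,4.3,3.6,-0.2,0]
    - [0,0,0.52,4.35,3.65,-0.2,0]
    - [0,0,0.52,4.35,3.65,-0.2,0]

```text
t: 9.05
tool_pos: [0.466, -0.1004, 0.1831]
eef_rot: [-0.0, 0.739, -0.674, -0.002]
contact_force: [-0.2, 0.6, -6.8]
opening: 0.0557
```

```bash
python3 - <<'E'
from h import *
st(); goto([.467,-.101,.15],np.radians(5))
s=snap('scene','s3.png')
t=snap('top','t3.png')
stack('c3.png',crop(t,280,150,440,270,3),crop(s,230,130,370,260,2.6))
E
```

```text
t 9.05 p [ 0.466  -0.1004  0.1831] F [-0.2  0.6 -6.8] M [ 0.08  0.14 -0.09] o 0.0557
turn [0.002 0.003 0.005] shift cm [ 0.08 -0.09  3.31]
```

View pics/c3.png

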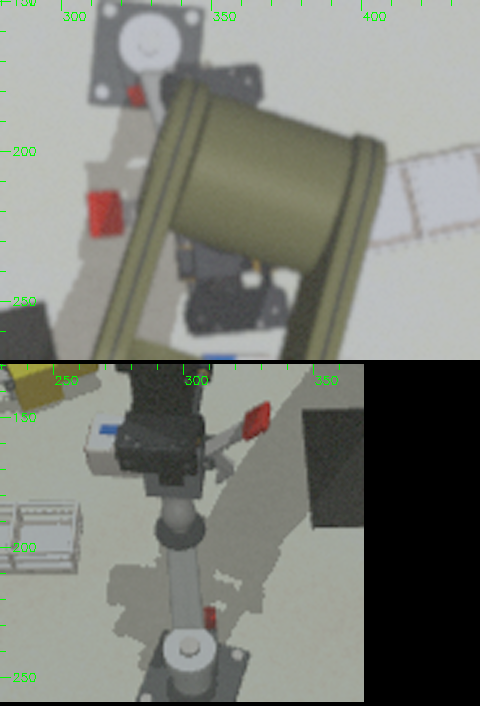

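```bash
python3 - <<'E'
from h import *
s=load('s3.png')
C=np.array([.466,-.1004,.158]); a=np.radians(-85); ux=np.array([np.cos(a),np.sin(a),0]); uy=np.array([-ux[1],ux[0],0])
f=lambda X:(np.array([(proj(s,X)[0]+.5-230)*2.6,(proj(s,X)[1]+.5-130)*2.6+364])).round(1)
for sx in (-.028,.028):
  for z in (0,.06): print(sx,z,f(C+ux*sx+uy*.028+[0,0,z]))
print('body front',f(C+ux*.084+uy*.0275+[0,0,.021]),f(C+ux*.084+uy*.0275+[0,0,.065]))
print('ball',f([.467,-.101,.101]))
print('pad',f(C-ux*(.034+.068*np.cos(.8)-.008*np.sin(.8))+[0,0,.041+.068*np.sin(.8)+.008*np.cos(.8)]))
g=cv2.resize(s['color'][165:200,270:325],None,fx=12,fy=12,interpolation=cv2.INTER_CUBIC)
g=(255*(g/255.)**.5).astype(np.uint8)
f2=lambda X:tuple(int(v) for v in ((proj(s,X)+.5-[270,165])*12))
for sx in (-.028,.028): cv2.circle(g,f2(C+ux*sx+uy*.028),4,(0,0,255),1)
cv2.circle(g,f2([.467,-.101,.101]),4,(0,255,0),1)
th=np.linspace(0,6.28,40)
cv2.polylines(g,[np.array([f2([.467+.028*np.cos(q),-.101+.028*np.sin(q),.075]) for q in th])],True,(0,255,0),1)
cv2.imwrite('pics/c4.png',g)
E
```

```text
-0.028 0 [202.3 500.1]
-0.028 0.06 [199.8 461. ]
0.028 0 [146.9 496.2]
0.028 0.06 [141.6 457. ]
body front [ 89.2 478.6] [ 83.1 449.2]
ball [180.7 511.6]
pad [252.4 417.1]
```

View pics/c4.png

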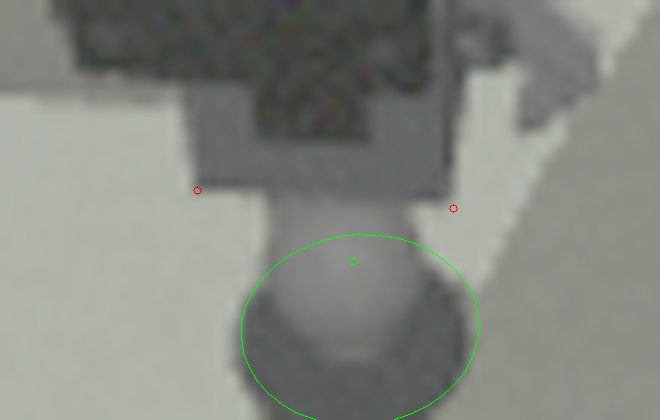

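play_rows:
  commands:
    - [0,0,0,0.05,-0.07,1,0]
    - [0,0,0,0.05,-0.07,2.2,0]
    - [0,0,0,0.05,-0.07,3.4,0]
    - [0,0,0,0.05,-0.07,4.4,0]
    - [0,0,0,0.05,-0.07,5,0]

```text
t: 9.78
tool_pos: [0.4669, -0.1005, 0.1329]
eef_rot: [-0.0, 0.739, -0.674, -0.002]
contact_force: [-0.1, 0.5, -6.7]
opening: 0.0556
```

```bash
python3 - <<'E'
from h import *
st(); goto([.4665,-.101,.1],np.radians(5))
E
```

```text
t 9.78 p [ 0.4669 -0.1005  0.1329] F [-0.1  0.5 -6.7] M [0.06 0.13 0.01] o 0.0556
turn [0.002 0.003 0.005] shift cm [0.06 0.04 3.29]
```

No contact so far. I'll continue down slowly.

play_rows:
  commands:
    - [0,0,0,0,0,0.7,0]
    - [0,0,0,0,0,1.3,0]
    - [0,0,0,0,0,1.9,0]
    - [0,0,0,0,0,2.4,0]
    - [0,0,0,0,0,2.8,0]

```text
t: 10.4
tool_pos: [0.4668, -0.1004, 0.1046]
eef_rot: [-0.0, 0.739, -0.674, -0.002]
contact_force: [0.1, 0.1, -6.4]
opening: 0.0559
```

play_rows:
  commands:
    - [0,0,0,0,0,0.2,0]
    - [0,0,0,0,0,0.35,0]
    - [0,0,0,0,0,0.5,0]
    - [0,0,0,0,0,0.5,0]
    - [0,0,0,0,0,0.5,0]

```text
t: 11.02
tool_pos: [0.4671, -0.1004, 0.1001]
eef_rot: [-0.001, 0.739, -0.674, -0.001]
contact_force: [-2.4, 0.3, -2.9]
opening: 0.0557
```

play_rows:
  commands:
    - [0,0,0,0,0,0.15,0]
    - [0,0,0,0,0,0.15,0]
    - [0,0,0,0,0,0.15,0.8]
    - [0,0,0,0,0,0.15,0.8]
    - [0,0,0,0,0,0.15,0.8]

```text
t: 11.65
tool_pos: [0.4676, -0.1006, 0.099]
eef_rot: [-0.001, 0.739, -0.674, -0.001]
contact_force: [0.2, -0.7, 0.1]
opening: 0.0753
```

play_rows:
  commands:
    - [0,0,0,0,0,-2,0.8]
    - [0,0,0,0,0,-5,0.8]
    - [0,0,0,0,0,-10,0.8]
    - [0,0,0,-6,0,-12,0.8]
    - [0,0,0,-12,0,-12,0.8]

```text
t: 12.28
tool_pos: [0.4562, 0.0052, 0.2221]
eef_rot: [-0.009, 0.746, -0.666, -0.003]
contact_force: [-0.9, -0.7, -0.2]
opening: 0.0761
```

```bash
python3 - <<'E'
from h import *
st(); p,R=pose(); print(R.as_matrix().round(2))
s=snap('scene','s5.png'); t=snap('top','t5.png')
stack('c5.png',crop(t,280,150,440,270,3),crop(s,240,140,360,250,3))
E
```

```text
t 12.28 p [0.4562 0.0052 0.2221] F [-0.9 -0.7 -0.2] M [ 0.06  0.26 -0.3 ] o 0.0761
[[ 0.11 -0.99  0.01]
 [-0.99 -0.11  0.02]
 [-0.02 -0.01 -1.  ]]
```

View pics/c5.png

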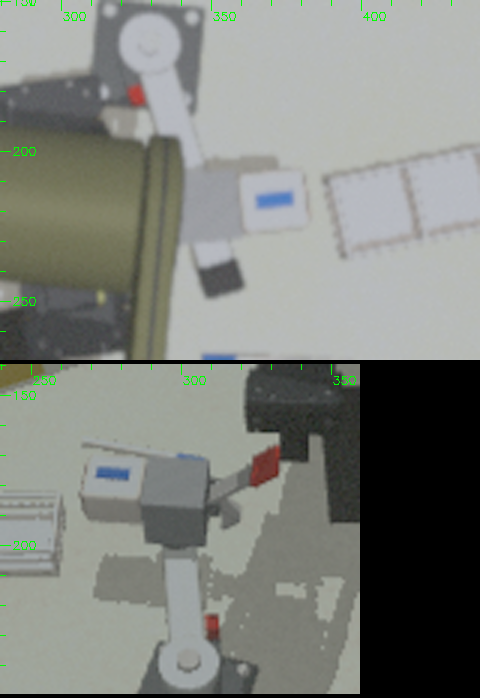

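```bash
python3 - <<'E'
from h import *
w=np.array([-.087,.996]); C=np.array([.467,-.101])
P=C+.08*w
goto([*P,.19],np.radians(5))
for a in (.8,.6,.45,.3,.2,.1,0.05,0,-.03):
    r=.034+.068*np.cos(a)-.008*np.sin(a); z=.116+.068*np.sin(a)+.008*np.cos(a)
    Q=C+r*w; print(a,np.r_[Q,z].round(4),'r from start',round(r-.08,4),'down',round(.19-z,4))
E
```

```text
turn [-0.005  0.017  0.03 ] shift cm [ 2.91 -0.19  2.94]
0.8 [ 0.4604 -0.0257  0.1704] r from start -0.0044 down 0.0196
0.6 [ 0.4596 -0.0157  0.161 ] r from start 0.0056 down 0.029
0.45 [ 0.459  -0.0096  0.1528] r from start 0.0118 down 0.0372
0.3 [ 0.4586 -0.0048  0.1437] r from start 0.0166 down 0.0463
0.2 [ 0.4584 -0.0023  0.1374] r from start 0.0191 down 0.0526
0.1 [ 0.4582 -0.0005  0.1307] r from start 0.0209 down 0.0593
0.05 [4.582e-01 1.000e-04 1.274e-01] r from start 0.0215 down 0.0626
0 [0.4581 0.0006 0.124 ] r from start 0.022 down 0.066
-0.03 [0.4581 0.0008 0.122 ] r from start 0.0222 down 0.068
```

play_rows:
  commands:
    - [0,0,0,0,0,0,0]
    - [0,0.02,0.03,2.9,-0.2,0,0]
    - [0,0.02,0.03,2.9,-0.2,1,0]
    - [0,0.02,0.03,2.9,-0.2,2,0]
    - [0,0.02,0.03,2.9,-0.2,2.9,0]

```text
t: 13.0
tool_pos: [0.4596, -0.0211, 0.189]
eef_rot: [-0.001, 0.737, -0.676, 0.002]
contact_force: [-0.2, -0.3, -0.7]
opening: 0.0313
```

play_rows:
  commands:
    - [0,0,0,0.3,0,0.5,0]
    - [0,0,0,0,0,1.5,0]
    - [0,0,0,-0.5,0,2.6,0]
    - [0,0,0,-1,0,3.4,0]
    - [0,0,0,-1.6,0,4.4,0]

```text
t: 13.62
tool_pos: [0.458, -0.009, 0.1446]
eef_rot: [-0.003, 0.739, -0.674, 0.001]
contact_force: [-0.2, 0.2, 2.0]
opening: 0.0007
```

```bash
python3 - <<'E'
from h import *
st(); goto([.4581,.0006,.124],np.radians(5))
E
```

```text
t 13.62 p [ 0.458  -0.009   0.1446] F [-0.2  0.2  2. ] M [0.22 0.07 0.  ] o 0.0007
turn [-0.006  0.003  0.005] shift cm [-0.95 -0.08  2.07]
```

play_rows:
  commands:
    - [0,0,0,-0.3,0,0.6,0]
    - [0,0,0,-0.6,0,1.2,0]
    - [0,0,0,-0.8,0,1.6,0]
    - [0,0,0,-0.9,0,1.9,0]
    - [0,0,0,-0.9,0,2.1,0]

```text
t: 14.25
tool_pos: [0.4569, -0.0038, 0.1237]
eef_rot: [-0.006, 0.741, -0.672, -0.001]
contact_force: [-0.5, 2.7, 3.9]
opening: 0.0001
```

play_rows:
  commands:
    - [0,0,0,0,0,0.1,0]
    - [0,0,0,0,0,0.2,0]
    - [0,0,0,0,0,0.3,0]
    - [0,0,0,0,0,0.3,0]
    - [0,0,0,0,0,0.3,0]

```text
t: 14.88
tool_pos: [0.4575, -0.0032, 0.1221]
eef_rot: [-0.006, 0.741, -0.672, -0.001]
contact_force: [-2.3, 4.1, 6.7]
opening: 0.0005
```

play_rows:
  commands:
    - [0,0,0,-0.3,0,0.3,0]
    - [0,0,0,-0.3,0,0.5,0]
    - [0,0,0,-0.3,0,0.5,0]
    - [0,0,0,-0.3,0,0.5,0]
    - [0,0,0,-0.3,0,0.5,0]

```text
t: 15.5
tool_pos: [0.4588, -0.002, 0.1203]
eef_rot: [-0.008, 0.741, -0.671, 0.001]
contact_force: [-2.9, 0.2, 13.6]
opening: 0.0002
```

play_rows:
  commands:
    - [0,0,0,0,0,-2,0]
    - [0,0,0,0,0,-6,0]
    - [0,0,0,-2,0,-12,0]
    - [0,0,0,-8,0,-18,0]
    - [0,0,0,-14,0,-18,0.4]

```text
t: 16.12
tool_pos: [0.4434, 0.0363, 0.2931]
eef_rot: [-0.026, 0.761, -0.648, -0.008]
contact_force: [-0.0, -0.8, -0.6]
opening: 0.0062
```

```bash
python3 - <<'E'
from h import *
st(); 
s=snap('scene','s6.png'); t=snap('top','t6.png')
stack('c6.png',crop(t,280,150,440,270,3),crop(s,240,140,360,250,3))
E
```

```text
t 16.12 p [0.4434 0.0363 0.2931] F [-0.  -0.8 -0.6] M [ 0.04  0.13 -0.04] o 0.0062
```

View pics/c6.png

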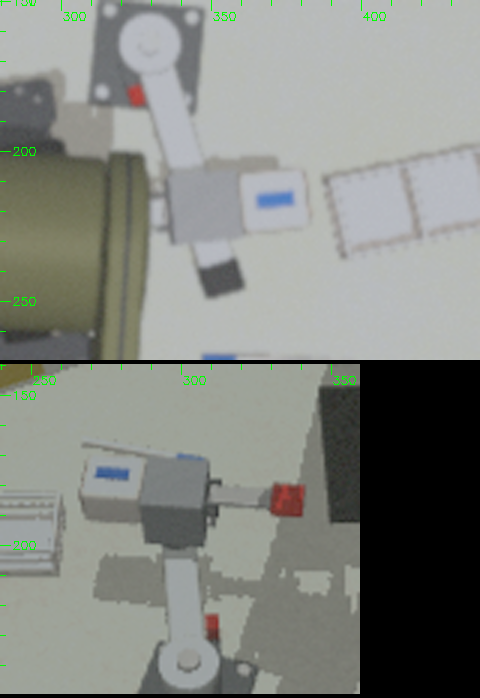

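```bash
python3 - <<'E'
from h import *
np.set_printoptions(precision=4,suppress=True)
t=load('t0.png');s=load('s0.png')
s6=load('s6.png')
for a in (0,.1,.2):
    r=.034+.068*np.cos(a)-.008*np.sin(a); z=.116+.068*np.sin(a)+.008*np.cos(a)
    print('pad pred',a,proj(s6,[.467-.087*r,-.101+.996*r,z]))
T=lambda x,y:(t,120+x/2-.5,150+y/2-.5)
S=lambda x,y:(s,155+x/2.2-.5,170+(y-274)/2.2-.5)
for p in [(168,104),(136,193),(152,148.5)]: print('h top',atz(*T(*p),.132))
for p in [(604,386),(642,300),(623,343)]: print('h sc',atz(*S(*p),.132))
h1=atz(*T(168,104),.132);h2=atz(*T(136,193),.132); d=h1-h2; print(np.linalg.norm(d),np.degrees(np.arctan2(d[1],d[0])))
C=[atz(*T(*p),.095) for p in [(82,20),(218,66),(142,250),(11,205)]]
print('lid centre',np.mean(C,0), 'axis',[np.degrees(np.arctan2(*(a-b)[[1,0]])) for a,b in ((C[1],C[2]),(C[0],C[3]))],[np.degrees(np.arctan2(*(a-b)[[1,0]])) for a,b in ((C[1],C[0]),(C[2],C[3]))])
# scene corners: far-left front(642,277) right(768,325) bottom...
for p in [(640,277),(768,325),(712,487),(572,432)]: print(atz(*S(*p),.095))
E
```

```text
pad pred 0 [335.9144 183.7549]
pad pred 0.1 [335.5466 182.178 ]
pad pred 0.2 [334.9246 180.6011]
h top [0.5113 0.2506 0.132 ]
h top [0.4038 0.2881 0.132 ]
h top [0.4573 0.2694 0.132 ]
h sc [0.5376 0.2483 0.132 ]
h sc [0.4039 0.2912 0.132 ]
h sc [0.4732 0.2689 0.132 ]
0.1138420335459084 -19.23952386490705
lid centre [0.4768 0.3288 0.095 ] axis [np.float64(-22.109306179580166), np.float64(-19.868889249773552)] [np.float64(-109.36458320527505), np.float64(-109.2894426110531)]
[0.3342 0.2983 0.095 ]
[0.3852 0.4542 0.095 ]
[0.6235 0.3741 0.095 ]
[0.5817 0.2213 0.095 ]
```

```bash
python3 - <<'E'
from h import *
stack('c7.png',crop(load('t0.png'),0,150,240,320,2.0),crop(load('s0.png'),400,90,640,300,1.6))
goto([.457,.2694,.2],np.radians(70.5))
E
```

```text
turn [-0.047  0.029 -1.07 ] shift cm [-22.29  -4.92  10.2 ]
```

View pics/c7.png

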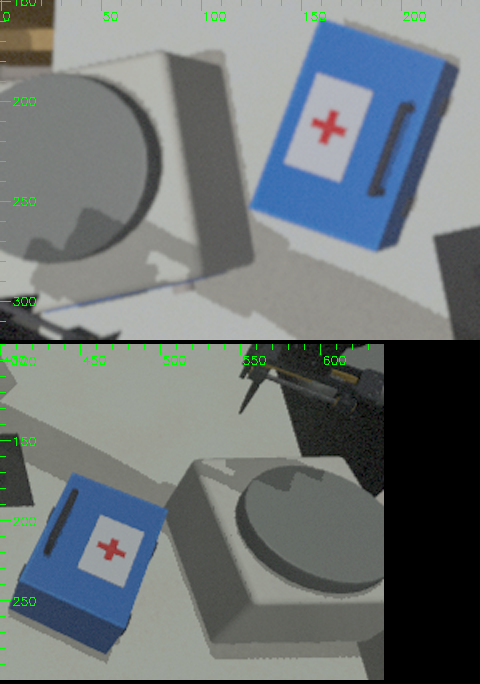

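```bash
python3 - <<'E'
from h import *
np.set_printoptions(precision=3,suppress=True)
t=load('t0.png');s=load('s0.png')
print(tri((t,80.5,175.5),(s,557,252)),tri((t,110.5,183.5),(s,532,276.4)),tri((t,101,288),(s,521.4,162)))
print('dome edge',atz(t,80,224,.22),atz(t,80,224,.25))
h=np.array([.507,.411]);f=np.array([-.334,-.943])
p,R=pose(); yaw=np.radians(70.5); y=np.array([np.cos(yaw),np.sin(yaw),0]);z=np.array([0,0,-1.]);T=Ro.from_matrix(np.c_[np.cross(y,z),y,z])
for a in np.arange(0,1.75,.12):
    ff=.15*np.cos(a)-.087*np.sin(a);u=.15*np.sin(a)+.087*np.cos(a)
    print(a.round(2),np.r_[h+ff*f,.045+u].round(3),'rel y,z cm',round((.15-ff)*100,1),round(-(u-.087)*100,1))
E
```

```text
(array([0.577, 0.544, 0.14 ]), [array([1.616, 0.09 ]), array([ 1.706, -0.135])]) (array([ 0.575,  0.544, -0.001]), [array([0.032, 0.001]), array([ 0.034, -0.001])]) (array([0.307, 0.49 , 0.141]), [array([-0.469,  0.029]), array([-0.403,  0.066])])
dome edge [0.457 0.5   0.22 ] [0.456 0.483 0.25 ]
0.0 [0.457 0.27  0.132] rel y,z cm 0.0 -0.0
0.12 [0.461 0.28  0.149] rel y,z cm 1.1 -1.7
0.24 [0.465 0.293 0.165] rel y,z cm 2.5 -3.3
0.36 [0.47  0.308 0.179] rel y,z cm 4.0 -4.7
0.48 [0.476 0.323 0.191] rel y,z cm 5.7 -5.9
0.6 [0.482 0.341 0.202] rel y,z cm 7.5 -7.0
0.72 [0.488 0.359 0.209] rel y,z cm 9.5 -7.7
0.84 [0.495 0.378 0.215] rel y,z cm 11.5 -8.3
0.96 [0.502 0.397 0.218] rel y,z cm 13.5 -8.6
1.08 [0.509 0.417 0.218] rel y,z cm 15.6 -8.6
1.2 [0.516 0.436 0.216] rel y,z cm 17.7 -8.4
1.32 [0.523 0.455 0.212] rel y,z cm 19.7 -8.0
1.44 [0.529 0.474 0.205] rel y,z cm 21.7 -7.3
1.56 [0.536 0.492 0.196] rel y,z cm 23.5 -6.4
1.68 [0.541 0.508 0.185] rel y,z cm 25.3 -5.3
```

play_rows:
  commands:
    - [-0.05,0.03,-1.07,-22.3,-4.9,7,0.5]
    - [-0.05,0.03,-1.07,-22.3,-4.9,7,0.5]
    - [-0.05,0.03,-1.07,-22.3,-4.9,7,0.5]
    - [-0.05,0.03,-1.07,-22.3,-4.9,7,0.5]
    - [-0.05,0.03,-1.07,-22.3,-4.9,7,0.5]

```text
t: 16.85
tool_pos: [0.4539, 0.2694, 0.2265]
eef_rot: [0.001, 0.973, -0.231, -0.005]
contact_force: [0.6, -0.3, 0.5]
opening: 0.0476
```

```bash
python3 - <<'E'
from h import *
st(); goto([.457,.2694,.113],np.radians(70.5))
E
```

```text
t 16.85 p [0.4539 0.2694 0.2265] F [ 0.6 -0.3  0.5] M [-0.01  0.14  0.03] o 0.0476
turn [ 0.004  0.01  -0.125] shift cm [ 0.39 -0.19 11.34]
```

play_rows:
  commands:
    - [0,0.01,-0.125,0.4,-0.2,4,0.5]
    - [0,0.01,-0.125,0.4,-0.2,8,0.5]
    - [0,0.01,-0.125,0.4,-0.2,11.3,0.5]
    - [0,0.01,-0.125,0.4,-0.2,11.3,0]
    - [0,0.01,-0.125,0.4,-0.2,11.3,0]
  grip_force: 15

```text
t: 17.48
tool_pos: [0.4571, 0.2692, 0.1132]
eef_rot: [0.002, 0.986, -0.169, -0.001]
contact_force: [0.8, -0.5, 0.3]
opening: 0.033
```

play_rows:
  commands:
    - [0,0,0,0,0,0,0]
    - [0,0,0,0,0,0,0]
    - [0,0,0,0,0,0,0]
    - [0,0,0,0,0,0,0]
    - [0,0,0,0,0,0,0]

```text
t: 18.1
tool_pos: [0.4597, 0.2736, 0.1151]
eef_rot: [-0.004, 0.985, -0.17, 0.002]
contact_force: [6.0, 15.0, -8.1]
opening: 0.0113
```

```bash
python3 - <<'E'
from h import *
st(); goto([.457,.2694,.113],np.radians(70.5)); print(pose()[1].as_matrix().round(3))
E
```

```text
t 18.1 p [0.4597 0.2736 0.1151] F [ 6.  15.  -8.1] M [ 2.47 -0.9   0.03] o 0.0113
turn [-0.008 -0.004 -0.001] shift cm [-0.12  0.48  0.2 ]
[[ 0.942 -0.334  0.006]
 [-0.334 -0.942  0.007]
 [ 0.004 -0.008 -1.   ]]
```

play_rows:
  commands:
    - [0,0,0,0,-1.1,-1.7,0]
    - [0,0,0,0,-2.5,-3.3,0]
    - [0,0,0,0,-4,-4.7,0]
    - [0,0,0,0,-5.7,-5.9,0]
    - [0,0,0,0,-7.5,-7,0]

```text
t: 18.73
tool_pos: [0.4845, 0.3442, 0.1881]
eef_rot: [-0.003, 0.985, -0.17, 0.002]
contact_force: [-0.5, -1.7, -1.2]
opening: 0.0115
```

```bash
python3 - <<'E'
from h import *
st(); p,R=pose(); print(R.inv().apply(p-[.4597,.2736,.1151]).round(4)*100)
E
```

```text
t 18.73 p [0.4845 0.3442 0.1881] F [-0.5 -1.7 -1.2] M [-0.39  0.4   0.02] o 0.0115
[-0.   -7.54 -7.24]
```

play_rows:
  commands:
    - [0,0,0,0,-2,-0.7,0]
    - [0,0,0,0,-4,-1.3,0]
    - [0,0,0,0,-6,-1.6,0]
    - [0,0,0,0,-8.1,-1.6,0]
    - [0,0,0,0,-10.2,-1.4,0]

```text
t: 19.35
tool_pos: [0.5192, 0.4415, 0.2054]
eef_rot: [-0.004, 0.986, -0.17, 0.003]
contact_force: [-0.2, -2.1, 0.4]
opening: 0.0114
```

play_rows:
  commands:
    - [0,0,0,0,-1,0.2,0]
    - [0,0,0,0,-2,0.4,0]
    - [0,0,0,0,-3,0.7,0]
    - [0,0,0,0,-4,1.1,0]
    - [0,0,0,0,-4.3,1.3,0]

```text
t: 19.98
tool_pos: [0.5339, 0.4833, 0.1933]
eef_rot: [-0.005, 0.986, -0.169, 0.004]
contact_force: [-1.4, 1.2, 1.0]
opening: 0.0115
```

```bash
python3 - <<'E'
from h import *
st(); p,R=pose(); print(R.inv().apply(p-[.4597,.2736,.1151]).round(4)*100)
E
```

```text
t 19.98 p [0.5339 0.4833 0.1933] F [-1.4  1.2  1. ] M [0.04 0.41 0.04] o 0.0115
[  0.03 -22.32  -7.58]
```

play_rows:
  commands:
    - [0,0,0,0,0,0,0.3]
    - [0,0,0,0,0,0,0.3]
    - [0,0,0,0,0,0,0.3]
    - [0,0,0,0,0,-2,0.3]
    - [0,0,0,0,0,-5,0.3]

```text
t: 20.6
tool_pos: [0.5332, 0.4823, 0.244]
eef_rot: [-0.004, 0.986, -0.17, 0.003]
contact_force: [-0.2, 0.2, 0.3]
opening: 0.0282
```

play_rows:
  commands:
    - [0,0,0,0,0,-6,0.3]
    - [0,0,0,0,0,-9,0.3]
    - [0,0,0,0,5,-9,0.3]
    - [0,0,0,0,10,-9,0.3]
    - [0,0,0,0,16,-9,0.7]

```text
t: 21.22
tool_pos: [0.4786, 0.3297, 0.3344]
eef_rot: [-0.005, 0.986, -0.169, 0.004]
contact_force: [0.4, -0.0, 0.6]
opening: 0.034
```

play_rows:
  commands:
    - [0,0,0,-5,5,0,0.8]
    - [0,0,0,-10,10,0,0.8]
    - [0,0,0,-14,13,0,0.8]
    - [0,0,0,-18,13,0,0.8]
    - [0,0,0,-18,13,0,0.8]

```text
t: 21.85
tool_pos: [0.264, 0.2674, 0.3343]
eef_rot: [-0.007, 0.986, -0.168, 0.006]
contact_force: [-0.4, 0.1, -0.5]
opening: 0.0755
```

```bash
python3 - <<'E'
from h import *
st()
s=snap('scene','s8.png'); t=snap('top','t8.png')
stack('c8.png',crop(t,90,120,380,280,2),crop(s,330,150,560,290,2))
E
```

```text
t 21.85 p [0.264  0.2674 0.3343] F [-0.4  0.1 -0.5] M [-0.01  0.13 -0.04] o 0.0755
```

View pics/c8.png

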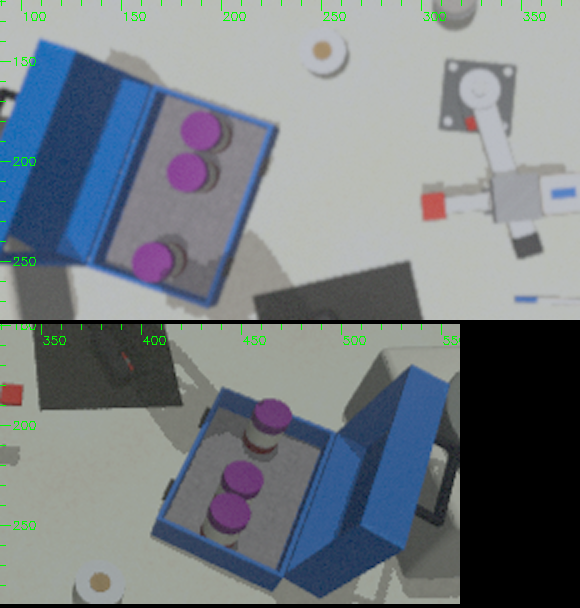

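```bash
cat >> h.py <<'E'
def caps(f,minA=60):
    hsv=cv2.cvtColor(f['color'],cv2.COLOR_BGR2HSV)
    m=((hsv[...,0]>135)&(hsv[...,0]<165)&(hsv[...,1]>110)&(hsv[...,2]>60)).astype(np.uint8)
    n,l,stt,c=cv2.connectedComponentsWithStats(m)
    return [(c[i].round(1),stt[i][:5]) for i in range(1,n) if stt[i][4]>minA]
E
python3 - <<'E'
from h import *
np.set_printoptions(precision=4,suppress=True)
t=load('t8.png');s=load('s8.png')
ct=caps(t);cs=caps(s);print(ct,cs)
h=np.array([.5097,.4151]);fd=np.array([-.334,-.943]);e=np.array([.943,-.334])
A=[c[0] for c in ct]
for c in A:
    X=atz(t,*c,.076); print('top',X,'f,e',(X[:2]-h)@fd,(X[:2]-h)@e)
    for d in cs: 
        Y,err=tri((t,*c),(s,*d[0])); 
        if np.abs(err).max()<4: print('  tri',Y,np.abs(err).max())
P=[(157,90),(277,128),(212,304),(92,265)]
for p in P: 
    X=atz(t,90+p[0]/2-.5,120+p[1]/2-.5,.045); print('case corner',X,(X[:2]-h)@fd,(X[:2]-h)@e)
# rack from two views, refit
for c,r in [((442.5,210.5),0)]: print(atz(t,*c,.037))
E
```

```text
[(array([190.1, 185. ]), array([180, 176,  21,  19, 304], dtype=int32)), (array([183.1, 205.8]), array([173, 196,  21,  20, 308], dtype=int32)), (array([165.5, 250.5]), array([156, 241,  20,  20, 317], dtype=int32))] [(array([466.5, 194.2]), array([458, 188,  18,  13, 182], dtype=int32)), (array([451.6, 226. ]), array([443, 219,  19,  15, 231], dtype=int32)), (array([444.9, 242.7]), array([436, 235,  19,  17, 256], dtype=int32))]
top [0.5591 0.3007 0.076 ] f,e 0.09139684040283792 0.08480816923093569
  tri [0.5593 0.3013 0.0741] 0.01847038814747748
top [0.5054 0.318  0.076 ] f,e 0.09302237187229709 0.028420107030594634
  tri [0.5055 0.3186 0.0746] 0.06359101621853824
top [0.3917 0.3611 0.076 ] f,e 0.09029995221285983 -0.0932817519101993
  tri [0.3916 0.3614 0.0744] 0.12075526859786123
case corner [0.6187 0.3698 0.045 ] 0.006352611250832173 0.1179487445935445
case corner [0.5658 0.2093 0.045 ] 0.17534627828709934 0.12164789999588564
case corner [0.3351 0.2929 0.045 ] 0.17355200817999844 -0.12381651785927746
case corner [0.3876 0.4509 0.045 ] 0.007053745335201099 -0.12710562546420137
[ 0.4878 -0.3615  0.037 ]
```

```bash
python3 - <<'E'
from h import *
goto([.559,.301,.16],np.radians(70.5))
E
```

```text
turn [-0.013 -0.008  0.001] shift cm [ 26.39 -12.72  17.72]
```

play_rows:
  commands:
    - [-0.01,-0.01,0,26.4,-12.7,5,0.8]
    - [-0.01,-0.01,0,26.4,-12.7,5,0.8]
    - [-0.01,-0.01,0,26.4,-12.7,6,0.8]
    - [-0.01,-0.01,0,26.4,-12.7,10,0.8]
    - [-0.01,-0.01,0,26.4,-12.7,12,0.8]

```text
t: 22.58
tool_pos: [0.5528, 0.2985, 0.2262]
eef_rot: [-0.002, 0.985, -0.17, 0.0]
contact_force: [0.6, 0.5, 0.3]
opening: 0.0761
```

```bash
python3 - <<'E'
from h import *
st();goto([.559,.301,.052],np.radians(70.5))
E
```

```text
t 22.57 p [0.5528 0.2985 0.2262] F [0.6 0.5 0.3] M [ 0.01  0.15 -0.  ] o 0.0761
turn [-0.004 -0.    -0.001] shift cm [ 0.49 -0.37 17.43]
```

play_rows:
  commands:
    - [0,0,0,0.5,-0.4,3,0.8]
    - [0,0,0,0.5,-0.4,7,0.8]
    - [0,0,0,0.5,-0.4,11,0.8]
    - [0,0,0,0.5,-0.4,15,0.8]
    - [0,0,0,0.5,-0.4,17.4,0.8]

```text
t: 23.2
tool_pos: [0.5592, 0.2997, 0.0487]
eef_rot: [-0.001, 0.985, -0.171, -0.001]
contact_force: [-0.4, 0.2, 0.3]
opening: 0.0764
```

play_rows:
  commands:
    - [0,0,0,0,0,0,0.8]
    - [0,0,0,0,0,0,0]
    - [0,0,0,0,0,0,0]
    - [0,0,0,0,0,0,0]
    - [0,0,0,0,0,0,0]
  grip_force: 20

```text
t: 23.82
tool_pos: [0.5601, 0.3002, 0.0503]
eef_rot: [-0.002, 0.985, -0.171, -0.0]
contact_force: [0.6, 0.9, 3.0]
opening: 0.0518
```

play_rows:
  commands:
    - [0,0,0,0,0,-3,0]
    - [0,0,0,0,0,-8,0]
    - [0,0,0,0,0,-14,0]
    - [0,0,0,0,0,-20,0]
    - [0,0,0,0,0,-23,0]

```text
t: 24.45
tool_pos: [0.5609, 0.2999, 0.2853]
eef_rot: [-0.003, 0.985, -0.17, 0.003]
contact_force: [1.3, -0.8, -1.2]
opening: 0.0516
```

```bash
python3 - <<'E'
from h import *
st()
c=np.array([.488,-.361]);u=np.array([.2,-.98])
for k in (-1.5,-.5,.5,1.5): print(k,(c+k*.07*u).round(4))
goto([*(c+1.5*.07*u),.28],np.radians(11.6))
E
```

```text
t 24.45 p [0.5609 0.2999 0.2853] F [ 1.3 -0.8 -1.2] M [ 0.07  0.17 -0.  ] o 0.0516
-1.5 [ 0.467  -0.2581]
-0.5 [ 0.481  -0.3267]
0.5 [ 0.495  -0.3953]
1.5 [ 0.509  -0.4639]
turn [-0.009  0.     1.026] shift cm [20.76 73.69  0.08]
```

play_rows:
  commands:
    - [0,0,0.17,1.2,6,0,0]
    - [0,0,0.34,3,12,0,0]
    - [0,0,0.5,5,18,0,0]
    - [0,0,0.65,7,24,0,0]
    - [0,0,0.8,8.4,30,0,0]

```text
t: 25.08
tool_pos: [0.5387, -0.0119, 0.2834]
eef_rot: [-0.004, 0.84, -0.543, 0.001]
contact_force: [0.1, -0.4, -1.0]
opening: 0.0521
```

```bash
python3 - <<'E'
from h import *
st()
goto([.509,-.464,.28],np.radians(11.6))
E
```

```text
t 25.07 p [ 0.5387 -0.0119  0.2834] F [ 0.1 -0.4 -1. ] M [ 0.01  0.16 -0.01] o 0.0521
turn [-0.007  0.003  0.221] shift cm [39.99 21.3   0.07]
```

play_rows:
  commands:
    - [0,0,0.1,5,2.7,0,0]
    - [0,0,0.22,10,5.4,0,0]
    - [0,0,0.22,15,8,0,0]
    - [0,0,0.22,20,10.7,0,0]
    - [0,0,0.22,26,13.8,0,0]

```text
t: 25.7
tool_pos: [0.5196, -0.302, 0.2817]
eef_rot: [-0.004, 0.776, -0.631, 0.001]
contact_force: [0.8, -0.3, -0.6]
opening: 0.0519
```

```bash
python3 - <<'E'
from h import *
st()
goto([.509,-.464,.12],np.radians(11.6))
E
```

```text
t 25.7 p [ 0.5196 -0.302   0.2817] F [ 0.8 -0.3 -0.6] M [0.04 0.12 0.06] o 0.0519
turn [-0.007  0.004  0.002] shift cm [15.71  4.44 16.07]
```

play_rows:
  commands:
    - [-0.01,0,0,5,1.4,0,0]
    - [-0.01,0,0,10,2.8,3,0]
    - [-0.01,0,0,15.7,4.4,8,0]
    - [-0.01,0,0,15.7,4.4,13,0]
    - [-0.01,0,0,15.7,4.4,16,0]

```text
t: 26.32
tool_pos: [0.507, -0.4632, 0.1155]
eef_rot: [-0.001, 0.775, -0.632, -0.006]
contact_force: [-0.6, 0.3, -1.6]
opening: 0.0516
```

```bash
python3 - <<'E'
from h import *
st()
goto([.509,-.464,.050],np.radians(11.6))
s=snap('scene','s9.png');t=snap('top','t9.png')
print(caps(s,30),caps(t,30))
stack('c9.png',crop(t,380,170,520,260,4),crop(s,150,150,280,230,4))
E
```

```text
t 26.32 p [ 0.507  -0.4632  0.1155] F [-0.6  0.3 -1.6] M [0.06 0.13 0.02] o 0.0516
turn [0.006 0.01  0.   ] shift cm [ 0.19 -0.23  6.55]
[(array([466.3, 194.3]), array([458, 188,  18,  14, 195], dtype=int32)), (array([451.5, 226.1]), array([442, 219,  20,  16, 241], dtype=int32)), (array([335.4, 324.6]), array([333, 322,   6,   6,  33], dtype=int32)), (array([348.8, 327.2]), array([346, 324,   7,   7,  36], dtype=int32)), (array([376.1, 332.2]), array([373, 329,   7,   7,  38], dtype=int32)), (array([332.7, 341.1]), array([330, 338,   7,   7,  38], dtype=int32)), (array([346.5, 343.9]), array([344, 341,   6,   7,  37], dtype=int32)), (array([374.5, 349.2]), array([371, 346,   8,   7,  40], dtype=int32))] [(array([491.7, 201.7]), array([487, 192,  11,  19, 144], dtype=int32)), (array([183.2, 205.9]), array([173, 196,  21,  20, 313], dtype=int32)), (array([165.9, 250.6]), array([156, 241,  21,  20, 331], dtype=int32))]
```

View pics/c9.png

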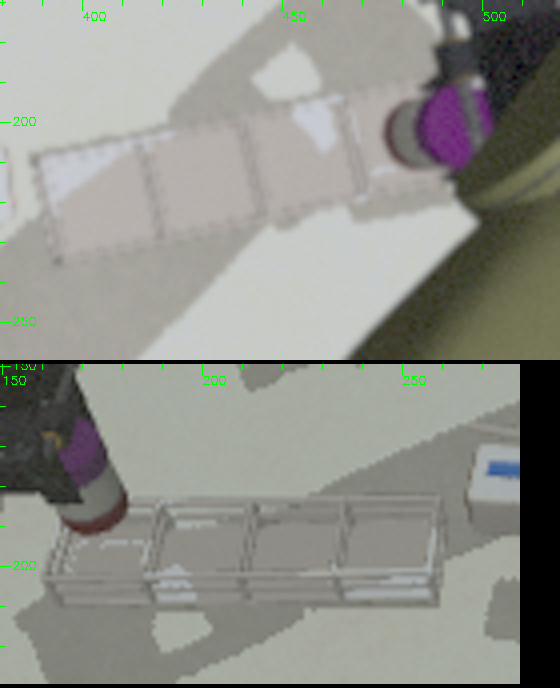

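```bash
python3 - <<'E'
from h import *
t=load('t9.png');s=load('s9.png')
for p in [(46.5,209),(151,191.5),(255,170),(355,146.5)]: print(atz(t,380+p[0]/4-.5,170+p[1]/4-.5,.037).round(4))
# scene dividers top rail ends (far rail, near rail)
for a,b in [((158,500),(150,576)),((252,500),(247,575)),((346,499),(343,574)),((438,497),(436,574))]:
    X=[atz(s,150+p[0]/4-.5,150+(p[1]-364)/4-.5,.037) for p in (a,b)]; print('sc',np.mean(X,0).round(4),np.linalg.norm(X[0]-X[1]).round(4))
c=np.array([.488,-.361]);u=np.array([.2,-.98])
print([(c+k*.07*u).round(4) for k in (-2,-1,0,1)])
E
```

```text
[ 0.4594 -0.2236  0.037 ]
[ 0.4702 -0.2936  0.037 ]
[ 0.4837 -0.3634  0.037 ]
[ 0.4987 -0.4308  0.037 ]
sc [ 0.5013 -0.4328  0.037 ] 0.0705
sc [ 0.4884 -0.3633  0.037 ] 0.0695
sc [ 0.4751 -0.2944  0.037 ] 0.0694
sc [ 0.4621 -0.2274  0.037 ] 0.0711
[array([ 0.46  , -0.2238]), array([ 0.474 , -0.2924]), array([ 0.488, -0.361]), array([ 0.502 , -0.4296])]
```

play_rows:
  commands:
    - [0.01,0.01,0,0.2,-0.1,1.5,0]
    - [0.01,0.01,0,0.2,-0.1,3,0]
    - [0.01,0.01,0,0.2,-0.1,5,0]
    - [0.01,0.01,0,0.2,-0.1,6.5,0]
    - [0.01,0.01,0,0.2,-0.1,6.6,0]

```text
t: 27.05
tool_pos: [0.507, -0.462, 0.0474]
eef_rot: [-0.002, 0.775, -0.631, -0.001]
contact_force: [0.4, 0.3, -0.6]
opening: 0.0519
```

play_rows:
  commands:
    - [0,0,0,0,0,0,0]
    - [0,0,0,0,0,0.1,0.8]
    - [0,0,0,0,0,0.1,0.8]
    - [0,0,0,0,0,0.1,0.8]
    - [0,0,0,0,0,0.1,0.8]

```text
t: 27.68
tool_pos: [0.5071, -0.4621, 0.0467]
eef_rot: [-0.002, 0.775, -0.631, -0.001]
contact_force: [0.0, 0.7, -0.1]
opening: 0.0753
```

play_rows:
  commands:
    - [0,0,0,0,0,-3,0.8]
    - [0,0,0,0,0,-8,0.8]
    - [0,0,0,0,0,-14,0.8]
    - [0,0,0,-4,0,-20,0.8]
    - [0,0,0,-10,0,-22,0.8]

```text
t: 28.3
tool_pos: [0.4892, -0.3738, 0.2684]
eef_rot: [-0.002, 0.775, -0.632, 0.002]
contact_force: [-0.0, -0.5, 0.5]
opening: 0.0762
```

```bash
python3 - <<'E'
from h import *
st()
goto([.505,.318,.25],np.radians(70.5))
E
```

```text
t 28.3 p [ 0.4892 -0.3738  0.2684] F [-0.  -0.5  0.5] M [0.09 0.14 0.02] o 0.0762
turn [-0.004 -0.004 -1.028] shift cm [-67.45 -15.43   1.83]
```

play_rows:
  commands:
    - [0,0,-0.17,-6.1,-1.4,0,0.8]
    - [0,0,-0.34,-12.2,-2.8,0,0.8]
    - [0,0,-0.5,-18.3,-4.2,0,0.8]
    - [0,0,-0.67,-24.4,-5.6,0,0.8]
    - [0,0,-0.84,-30.5,-7,0,0.8]

```text
t: 28.92
tool_pos: [0.4962, -0.0594, 0.2687]
eef_rot: [-0.001, 0.966, -0.259, 0.003]
contact_force: [0.6, 0.2, 0.3]
opening: 0.0762
```

```bash
python3 - <<'E'
from h import *
st()
s=snap('scene');t=snap('top'); print([ (c[0],c[1][4]) for c in caps(s,60)],[(c[0],c[1][4],atz(t,*c[0],.076).round(4)) for c in caps(t,60)])
goto([.505,.318,.25],np.radians(70.5))
E
```

```text
t 28.93 p [ 0.4962 -0.0594  0.2687] F [0.6 0.2 0.3] M [0.03 0.11 0.01] o 0.0762
[(array([173.5, 185.8]), np.int32(173)), (array([466.3, 194.2]), np.int32(193)), (array([451.5, 226.2]), np.int32(242))] [(array([485. , 202.6]), np.int32(288), array([ 0.5048, -0.4596,  0.076 ])), (array([183.1, 205.9]), np.int32(309), array([0.5052, 0.318 , 0.076 ])), (array([165.7, 250.7]), np.int32(323), array([0.3912, 0.3606, 0.076 ]))]
turn [-0.004 -0.005 -0.179] shift cm [-17.85 -32.92   1.93]
```

play_rows:
  commands:
    - [0,0,-0.18,-3,-5.5,0,0.8]
    - [0,0,-0.18,-6,-11,0,0.8]
    - [0,0,-0.18,-9,-16.5,0,0.8]
    - [0,0,-0.18,-12,-22,0,0.8]
    - [0,0,-0.18,-15,-27.6,0,0.8]

```text
t: 29.65
tool_pos: [0.5033, 0.2525, 0.2696]
eef_rot: [-0.001, 0.985, -0.17, 0.004]
contact_force: [0.8, 0.1, -0.1]
opening: 0.076
```

```bash
python3 - <<'E'
from h import *
st()
goto([.505,.318,.051],np.radians(70.5))
E
```

```text
t 29.65 p [0.5033 0.2525 0.2696] F [ 0.8  0.1 -0.1] M [ 0.02  0.17 -0.03] o 0.076
turn [-0.004 -0.007 -0.001] shift cm [-2.18 -6.15 21.86]
```

play_rows:
  commands:
    - [0,0,0,-2.2,-6.1,2,0.8]
    - [0,0,0,-2.2,-6.1,7,0.8]
    - [0,0,0,-2.2,-6.1,12,0.8]
    - [0,0,0,-2.2,-6.1,17,0.8]
    - [0,0,0,-2.2,-6.1,21.6,0.8]

```text
t: 30.28
tool_pos: [0.5049, 0.3168, 0.0519]
eef_rot: [-0.001, 0.985, -0.171, 0.004]
contact_force: [0.7, 1.3, -0.4]
opening: 0.0758
```

play_rows:
  commands:
    - [0,0,0,0,0,0,0.8]
    - [0,0,0,0,0,0,0]
    - [0,0,0,0,0,0,0]
    - [0,0,0,0,0,0,0]
    - [0,0,0,0,0,0,0]

```text
t: 30.9
tool_pos: [0.5063, 0.3175, 0.0542]
eef_rot: [-0.002, 0.985, -0.17, 0.005]
contact_force: [-0.2, -0.6, 6.7]
opening: 0.0514
```

play_rows:
  commands:
    - [0,0,0,0,0,-3,0]
    - [0,0,0,0,0,-8,0]
    - [0,0,0,0,0,-14,0]
    - [0,0,0,0,0,-20,0]
    - [0,0,0,0,0,-23,0]

```text
t: 31.52
tool_pos: [0.5047, 0.3175, 0.2891]
eef_rot: [-0.004, 0.985, -0.17, 0.008]
contact_force: [-0.3, 0.1, -0.8]
opening: 0.0517
```

```bash
python3 - <<'E'
from h import *
st()
goto([.494,-.396,.28],np.radians(11.6))
E
```

```text
t 31.52 p [0.5047 0.3175 0.2891] F [-0.3  0.1 -0.8] M [0.01 0.24 0.  ] o 0.0517
turn [-0.016 -0.007  1.026] shift cm [22.95 67.57  0.53]
```

play_rows:
  commands:
    - [-0.01,0,0.17,2,5.8,0,0]
    - [-0.01,0,0.34,4,11.6,0,0]
    - [-0.01,0,0.5,6,17.4,0,0]
    - [-0.01,0,0.68,8,23.2,0,0]
    - [-0.01,0,0.84,10,29,0,0]

```text
t: 32.15
tool_pos: [0.5008, 0.009, 0.2874]
eef_rot: [-0.002, 0.829, -0.559, 0.005]
contact_force: [1.3, 0.1, -0.3]
opening: 0.0516
```

```bash
python3 - <<'E'
from h import *
st()
goto([.494,-.396,.28],np.radians(11.6))
E
```

```text
t 32.15 p [0.5008 0.009  0.2874] F [ 1.3  0.1 -0.3] M [0.07 0.12 0.  ] o 0.0516
turn [-0.009 -0.005  0.181] shift cm [37.3  15.78  0.81]
```

play_rows:
  commands:
    - [-0.01,0,0.1,5.5,2.3,0,0]
    - [-0.01,0,0.18,11,4.7,0,0]
    - [-0.01,0,0.18,16.5,7,0,0]
    - [-0.01,0,0.18,22,9.3,0,0]
    - [-0.01,0,0.18,27.6,11.7,0,0]

```text
t: 32.78
tool_pos: [0.495, -0.2925, 0.2878]
eef_rot: [0.002, 0.775, -0.632, 0.002]
contact_force: [0.5, 0.6, 0.3]
opening: 0.0517
```

```bash
python3 - <<'E'
from h import *
st()
goto([.494,-.396,.052],np.radians(11.6))
E
```

```text
t 32.77 p [ 0.495  -0.2925  0.2878] F [0.5 0.6 0.3] M [ 0.06  0.11 -0.02] o 0.0517
turn [ 0.001 -0.005  0.001] shift cm [10.01  2.17 23.63]
```

play_rows:
  commands:
    - [0,0,0,5,1.1,0,0]
    - [0,0,0,10,2.2,0,0]
    - [0,0,0,10,2.2,4,0]
    - [0,0,0,10,2.2,9,0]
    - [0,0,0,10,2.2,14,0]

```text
t: 33.4
tool_pos: [0.4933, -0.3955, 0.1468]
eef_rot: [0.002, 0.775, -0.632, 0.002]
contact_force: [0.7, -0.4, -0.2]
opening: 0.0514
```

```bash
python3 - <<'E'
from h import *
st()
goto([.494,-.396,.052],np.radians(11.6))
E
```

```text
t 33.4 p [ 0.4933 -0.3955  0.1468] F [ 0.7 -0.4 -0.2] M [ 0.08  0.15 -0.03] o 0.0514
turn [ 0.001 -0.005  0.   ] shift cm [ 0.02 -0.06  9.48]
```

play_rows:
  commands:
    - [0,0,0,0,0,2.5,0]
    - [0,0,0,0,0,5,0]
    - [0,0,0,0,0,7.5,0]
    - [0,0,0,0,0,9,0]
    - [0,0,0,0,0,9.4,0]

```text
t: 34.02
tool_pos: [0.4928, -0.3954, 0.0522]
eef_rot: [0.002, 0.775, -0.632, 0.0]
contact_force: [-3.4, 2.9, 7.0]
opening: 0.0515
```

play_rows:
  commands:
    - [0,0,0,0,0,0,0]
    - [0,0,0,0,0,0.1,0.8]
    - [0,0,0,0,0,0.1,0.8]
    - [0,0,0,0,0,0.1,0.8]
    - [0,0,0,0,0,0.1,0.8]

```text
t: 34.65
tool_pos: [0.4928, -0.3955, 0.0514]
eef_rot: [0.002, 0.775, -0.632, 0.0]
contact_force: [0.6, 0.1, -1.2]
opening: 0.0759
```

play_rows:
  commands:
    - [0,0,0,0,0,-3,0.8]
    - [0,0,0,0,0,-8,0.8]
    - [0,0,0,0,0,-14,0.8]
    - [0,0,0,-4,0,-20,0.8]
    - [0,0,0,-10,0,-22,0.8]

```text
t: 35.28
tool_pos: [0.4755, -0.3053, 0.2723]
eef_rot: [0.002, 0.774, -0.633, 0.004]
contact_force: [-0.1, 0.2, 0.3]
opening: 0.0764
```

```bash
python3 - <<'E'
from h import *
st()
goto([.391,.361,.25],np.radians(70.5))
E
```

```text
t 35.27 p [ 0.4755 -0.3053  0.2723] F [-0.1  0.2  0.3] M [0.08 0.16 0.05] o 0.0764
turn [ 0.002 -0.008 -1.03 ] shift cm [-66.99  -5.01   1.73]
```

play_rows:
  commands:
    - [0,0,-0.17,-6.2,-0.5,0,0.8]
    - [0,0,-0.34,-12.4,-1,0,0.8]
    - [0,0,-0.5,-18.6,-1.4,0,0.8]
    - [0,0,-0.67,-24.8,-1.8,0,0.8]
    - [0,0,-0.84,-31,-2.3,0,0.8]

```text
t: 35.9
tool_pos: [0.4355, 0.0047, 0.2702]
eef_rot: [0.003, 0.966, -0.259, 0.003]
contact_force: [0.4, 0.4, 0.3]
opening: 0.0763
```

```bash
python3 - <<'E'
from h import *
st()
s=snap('scene');t=snap('top'); print([ (c[0],c[1][4]) for c in caps(s,60)],[(c[0],c[1][4],atz(t,*c[0],.074).round(4)) for c in caps(t,60)])
goto([.391,.361,.25],np.radians(70.5))
E
```

```text
t 35.9 p [0.4355 0.0047 0.2702] F [0.4 0.4 0.3] M [ 0.01  0.13 -0.01] o 0.0763
[(array([197. , 185.2]), np.int32(171)), (array([173.5, 185.7]), np.int32(173)), (array([466.4, 194.2]), np.int32(193))] [(array([485. , 202.6]), np.int32(289), array([ 0.5049, -0.4605,  0.074 ])), (array([459.6, 208.2]), np.int32(292), array([ 0.4912, -0.3943,  0.074 ])), (array([165.7, 250.7]), np.int32(323), array([0.3911, 0.3613, 0.074 ]))]
turn [ 0.003 -0.007 -0.18 ] shift cm [-21.42 -28.46   1.82]
```

play_rows:
  commands:
    - [0,0,-0.18,-3.7,-5,0,0.8]
    - [0,0,-0.18,-7.4,-10,0,0.8]
    - [0,0,-0.18,-11,-14.8,0,0.8]
    - [0,0,-0.18,-14.8,-19.7,0,0.8]
    - [0,0,-0.18,-18.5,-24.6,0,0.8]

```text
t: 36.62
tool_pos: [0.3971, 0.3144, 0.2687]
eef_rot: [0.002, 0.985, -0.17, 0.003]
contact_force: [0.6, -0.7, 0.6]
opening: 0.0757
```

```bash
python3 - <<'E'
from h import *
st()
goto([.391,.361,.051],np.radians(70.5))
E
```

```text
t 36.62 p [0.3971 0.3144 0.2687] F [ 0.6 -0.7  0.6] M [-0.06  0.17  0.  ] o 0.0757
turn [ 0.003 -0.008 -0.001] shift cm [-2.3  -4.25 21.74]
```

play_rows:
  commands:
    - [0,0,0,-2.2,-4.2,2,0.8]
    - [0,0,0,-2.2,-4.2,7,0.8]
    - [0,0,0,-2.2,-4.2,12,0.8]
    - [0,0,0,-2.2,-4.2,17,0.8]
    - [0,0,0,-2.2,-4.2,21.6,0.8]

```text
t: 37.25
tool_pos: [0.3922, 0.3595, 0.0507]
eef_rot: [0.002, 0.985, -0.171, 0.004]
contact_force: [0.5, -0.3, -0.2]
opening: 0.0761
```

play_rows:
  commands:
    - [0,0,0,0,0,0,0.8]
    - [0,0,0,0,0,0,0]
    - [0,0,0,0,0,0,0]
    - [0,0,0,0,0,0,0]
    - [0,0,0,0,0,0,0]

```text
t: 37.88
tool_pos: [0.3935, 0.3604, 0.0528]
eef_rot: [0.001, 0.985, -0.171, 0.005]
contact_force: [-0.0, -0.6, 6.6]
opening: 0.0515
```

play_rows:
  commands:
    - [0,0,0,0,0,-3,0]
    - [0,0,0,0,0,-8,0]
    - [0,0,0,0,0,-14,0]
    - [0,0,0,0,0,-20,0]
    - [0,0,0,0,0,-23,0]

```text
t: 38.5
tool_pos: [0.392, 0.3619, 0.2873]
eef_rot: [-0.001, 0.985, -0.171, 0.007]
contact_force: [1.0, 0.3, -1.0]
opening: 0.0514
```

```bash
python3 - <<'E'
from h import *
st()
goto([.480,-.328,.28],np.radians(11.6))
E
```

```text
t 38.5 p [0.392  0.3619 0.2873] F [ 1.   0.3 -1. ] M [0.   0.16 0.03] o 0.0514
turn [-0.011 -0.01   1.026] shift cm [31.47 62.02  0.86]
```

play_rows:
  commands:
    - [-0.01,-0.01,0.17,2.7,5.4,0,0]
    - [-0.01,-0.01,0.34,5.5,10.8,0,0]
    - [-0.01,-0.01,0.5,8.2,16.2,0,0]
    - [-0.01,-0.01,0.68,10.9,21.6,0,0]
    - [-0.01,-0.01,0.84,13.7,27,0,0]

```text
t: 39.12
tool_pos: [0.4298, 0.0599, 0.2877]
eef_rot: [-0.0, 0.829, -0.56, 0.0]
contact_force: [1.2, 0.5, -0.5]
opening: 0.0515
```

```bash
python3 - <<'E'
from h import *
st()
goto([.480,-.328,.28],np.radians(11.6))
E
```

```text
t 39.12 p [0.4298 0.0599 0.2877] F [ 1.2  0.5 -0.5] M [0.12 0.1  0.02] o 0.0515
turn [-0.    -0.     0.181] shift cm [37.85  9.85  0.79]
```

play_rows:
  commands:
    - [0,0,0.1,5.8,1.5,0,0]
    - [0,0,0.18,11.6,3,0,0]
    - [0,0,0.18,17.4,4.5,0,0]
    - [0,0,0.18,23.2,6,0,0]
    - [0,0,0.18,29,7.5,0,0]

```text
t: 39.75
tool_pos: [0.4683, -0.239, 0.2876]
eef_rot: [-0.0, 0.775, -0.632, 0.0]
contact_force: [1.8, 0.4, -0.6]
opening: 0.0517
```

```bash
python3 - <<'E'
from h import *
st()
goto([.480,-.328,.051],np.radians(11.6))
E
```

```text
t 39.75 p [ 0.4683 -0.239   0.2876] F [ 1.8  0.4 -0.6] M [ 0.07  0.09 -0.02] o 0.0517
turn [-0.001 -0.     0.   ] shift cm [ 8.95  0.67 23.66]
```

play_rows:
  commands:
    - [0,0,0,4.5,0.4,0,0]
    - [0,0,0,8.9,0.7,0,0]
    - [0,0,0,8.9,0.7,4,0]
    - [0,0,0,8.9,0.7,9,0]
    - [0,0,0,8.9,0.7,14,0]

```text
t: 40.38
tool_pos: [0.4792, -0.3275, 0.146]
eef_rot: [-0.0, 0.775, -0.632, 0.0]
contact_force: [0.7, -0.2, -1.4]
opening: 0.0515
```

```bash
python3 - <<'E'
from h import *
st()
goto([.480,-.328,.051],np.radians(11.6))
E
```

```text
t 40.38 p [ 0.4792 -0.3275  0.146 ] F [ 0.7 -0.2 -1.4] M [ 0.11  0.13 -0.05] o 0.0515
turn [-0.001 -0.     0.   ] shift cm [ 0.06 -0.06  9.5 ]
```

play_rows:
  commands:
    - [0,0,0,0,0,2.5,0]
    - [0,0,0,0,0,5,0]
    - [0,0,0,0,0,7.5,0]
    - [0,0,0,0,0,9,0]
    - [0,0,0,0,0,9.4,0]

```text
t: 41.0
tool_pos: [0.4784, -0.3268, 0.051]
eef_rot: [-0.0, 0.775, -0.632, -0.001]
contact_force: [-4.1, 2.3, 8.2]
opening: 0.0515
```

play_rows:
  commands:
    - [0,0,0,0,0,0,0]
    - [0,0,0,0,0,0.1,0.8]
    - [0,0,0,0,0,0.1,0.8]
    - [0,0,0,0,0,0.1,0.8]
    - [0,0,0,0,0,0.1,0.8]

```text
t: 41.62
tool_pos: [0.4785, -0.3269, 0.0503]
eef_rot: [-0.0, 0.775, -0.632, -0.001]
contact_force: [0.2, -0.1, -0.3]
opening: 0.0757
```

play_rows:
  commands:
    - [0,0,0,0,0,-3,0.8]
    - [0,0,0,0,0,-8,0.8]
    - [0,0,0,0,0,-14,0.8]
    - [0,0,0,0,0,-20,0.8]
    - [0,0,0,0,0,-24,0.8]

```text
t: 42.25
tool_pos: [0.4795, -0.3277, 0.2944]
eef_rot: [-0.0, 0.775, -0.632, 0.001]
contact_force: [0.0, -0.2, -0.3]
opening: 0.0763
```

play_rows:
  commands:
    - [0,0,0,-6,0,0,0.8]
    - [0,0,0,-12,0,0,0.8]
    - [0,0,0,-18,0,0,0.8]
    - [0,0,0,-24,0,0,0.8]
    - [0,0,0,-30,0,0,0.8]

```text
t: 42.88
tool_pos: [0.4184, -0.0323, 0.294]
eef_rot: [-0.0, 0.775, -0.632, 0.002]
contact_force: [0.6, 1.4, 0.2]
opening: 0.0764
```

play_rows:
  commands:
    - [0,0,0,-6,0,0,0.8]
    - [0,0,0,-12,0,0,0.8]
    - [0,0,0,-12,-5,0,0.8]
    - [0,0,0,-12,-8,0,0.8]
    - [0,0,0,-12,-8,0,0.8]

```text
t: 43.5
tool_pos: [0.474, 0.0682, 0.2927]
eef_rot: [-0.011, 0.789, -0.615, -0.008]
contact_force: [-0.2, 0.1, -0.4]
opening: 0.0763
```

```bash
python3 - <<'E'
from h import *
st()
s=snap('scene','s10.png');t=snap('top','t10.png'); print([ (c[0],c[1][4]) for c in caps(s,60)])
c=np.array([.487,-.362]);u=np.array([.195,-.981])
bays=np.array([c+k*.07*u for k in (-1.5,-.5,.5,1.5)])
for q in caps(t,60):
    X=atz(t,*q[0],.074)[:2]; print(q[0],X.round(4),(np.linalg.norm(bays-X,axis=1)*1000).round(1))
stack('c10.png',crop(t,80,110,530,290,1.7),crop(s,130,120,560,300,1.6))
E
```

```text
t 43.5 p [0.474  0.0682 0.2927] F [-0.2  0.1 -0.4] M [0.06 0.15 0.01] o 0.0763
[(array([197.1, 185.2]), np.int32(171)), (array([221.9, 184.6]), np.int32(171)), (array([173.5, 185.7]), np.int32(173))]
[485.  202.6] [ 0.5049 -0.4605] [205.1 135.1  65.1   5.2]
[459.5 208.2] [ 0.4912 -0.394 ] [137.3  67.3   3.5  72.8]
[432.7 214.4] [ 0.476  -0.3243] [ 66.    5.3  74.2 144.2]
```

View pics/c10.png

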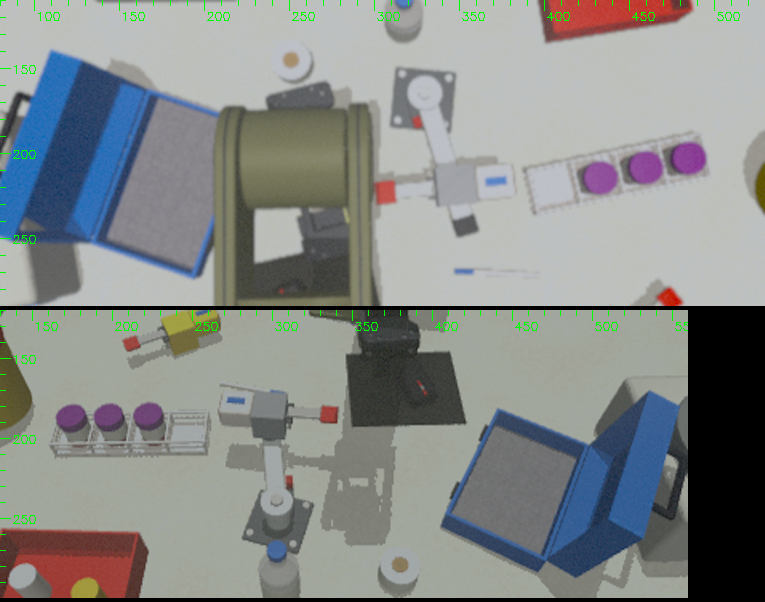

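```bash
python3 -c "
from h import *
print(bot.hand_in()); st()"
```

```text
the job is handed in; nothing more can be done
None
the job is handed in; nothing more can be done
```

I finished the bench and handed the job in at about 43.5 s of the 210 s allowed; the interface reports no verdict.

- **Swing arm:** I pushed it out until it met its stop, where the push force rose to about 60 N in total. It touches the red stop block in the pictures.
- **Reader:** It sits upright on the ball facing the rack. The first contact came at the expected height.
- **Latch:** The lever is pressed level. I pressed to about 14 N, and the pad lies within 1 pixel of where a fully closed lever should be.
- **Lid:** It is open and leaning back on its stop. I judged this by eye in the two views and did not measure the angle.
- **Pots:** The case held three pots. They now stand upright in the three bays farthest from the reader, and the case is empty. From the top camera they measure about 5, 4 and 5 mm from the bay centres, against a limit of 14 mm.
- **Other things:** The pen, the gel bottle and the label roll look undisturbed. The gripper ended clear of everything, with contact forces near zero.

No check failed. I saw no sign of a pot or the reader being knocked aside, or of the grip slackening.

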